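# Charge the pebble mill jar

## Task

Use the hand scoop to scoop all the porcelain grinding pebbles out of the steel tray and tip them into the open mill jar; do not pick them out of the tray with the fingers (a pebble spilled outside the tray may be picked up by hand). When all are in the jar, swing the lid down and press it until the roller catch snaps and holds it fully shut, then turn the winged cap on the lid clockwise until its slip clutch gives, and let it slip on by at least 20 degrees. Leave the scoop lying flat in the empty tray, lengthwise with its handle towards the tray's far end, and do not disturb the tin and the wooden rib.

Things in the scene. Friction and masses are not known exactly. Their poses are not given: they have to be found in the camera images.
- tray_floor (a point): Centre of the inner floor of the fixed steel tray, 4 mm above the table. Inside 200 mm long (x, about away from the robot) by 112 mm wide (y); floor flat, wall tops 32 mm above it. The pebbles start in the near half (x below -20 mm); the far half is empty, so the scoop can be set down there and drawn to the near end wall (x = -100 mm), against which pebbles ride up on to it.
- scoop_bowl (a point): Centre of the bowl floor of the loose aluminium scoop (0.25 kg), 2.5 mm above its flat underside. -x to the open lip, +x to the handle, z up. Bowl 92 mm long (lip at x -46 mm), 98 mm wide outside, 92 inside; floor 2.5 mm thick, thin at the lip; sides 12 mm high at the lip to 50 at the back, back wall 62. Starts on the table left of the tray, handle pointing away and to the left.
- scoop_grip (a point): Middle of the scoop's straight wooden handle, 92 mm along +x from the bowl centre and 62 mm above the underside; same axes as the bowl. Handle 92 mm long (x), 20 mm wide (y), 22 mm high (z); it clears the tray's walls when the bowl lies on the tray floor. The loaded scoop is held firm by a grip of about 100 N.
- pebble0_mid (a point): Centre of a loose white porcelain grinding pebble: barrel-shaped, 30 mm across, 28 mm high, with rounded ends, 45 g, glazed, so it slides on the scoop when that is tilted 20 degrees or more; 3 to 6 of them are present.
- pebble1_mid (a point): Centre of a loose white porcelain grinding pebble: barrel-shaped, 30 mm across, 28 mm high, with rounded ends, 45 g, glazed, so it slides on the scoop when that is tilted 20 degrees or more; 3 to 6 of them are present.
- pebble2_mid (a point): Centre of a loose white porcelain grinding pebble: barrel-shaped, 30 mm across, 28 mm high, with rounded ends, 45 g, glazed, so it slides on the scoop when that is tilted 20 degrees or more; 3 to 6 of them are present.
- pebble3_mid (a point): Centre of a loose white porcelain grinding pebble: barrel-shaped, 30 mm across, 28 mm high, with rounded ends, 45 g, glazed, so it slides on the scoop when that is tilted 20 degrees or more; 3 to 6 of them are present.
- pebble4_mid (a point): Centre of a loose white porcelain grinding pebble: barrel-shaped, 30 mm across, 28 mm high, with rounded ends, 45 g, glazed, so it slides on the scoop when that is tilted 20 degrees or more; 3 to 6 of them are present.
- pebble5_mid (a point): Centre of a loose white porcelain grinding pebble: barrel-shaped, 30 mm across, 28 mm high, with rounded ends, 45 g, glazed, so it slides on the scoop when that is tilted 20 degrees or more; 3 to 6 of them are present.
- jar_floor (a point): Centre of the inner floor of the square grey mill jar (fixed to the table), 14 mm above the table. Inside 120 mm by 120 mm along its x and y axes, walls 6 mm thick, 89 mm deep.
- jar_mouth (a point): Centre of the jar's mouth, level with the rim, 103 mm above the table; same axes as the floor: +y (away from the robot) to the roller catch (a small sprung roller in a bracket on the outside of the +y wall, reaching to 100 mm from the centre), -y (towards the robot) to the lid's hinge.
- jar_hinge (a point): Middle of the lid's hinge line, 70 mm along -y from the mouth's centre and 105 mm above the table; the hinge line runs along the jar's x axis.
- lid (a joint): Lid angle: 0 fully shut, grows as it opens up and over to the -y side, towards the robot; starts at 1.65 to 1.9 rad, leaning a little outwards beyond upright. The stiff hinge stays where it is left; moving it takes at most 0.7 N m. The last 0.1 rad must be pressed with about 10 to 15 N near the free edge, until the lid's nose passes the roller, which then holds it at 0.
- lid_edge (a point): Point on the lid's outer (top) face, 128 mm from the hinge line, 12 mm in from the free edge. z: outward normal of that face (up when shut); y: along the lid away from the hinge; x: along the hinge. Lid 136 mm (x) by 140 mm (y), 7 mm thick; outer face 6 mm above the hinge line when shut. A 24 mm wide tongue at the middle of the free edge enters the catch.
- cap_grip (a point): Middle of the wings of the black torque-limiting cap in the centre of the lid, on its turning axis, 70 mm from the hinge line and 34 mm out from the lid's outer face. z: turning axis, out of the lid. The wings run along x, 54 mm over both, 14 mm thick (y), 26 mm high (13 mm above and below this point). Below them is a ribbed disc 42 mm across.
- seal (a joint): How far the seal screw under the cap is screwed down, rad: grows as the cap is turned clockwise seen from outside (above when shut); stops hard at 2.4 (tight). Starts between 0.3 and 1.4. Turning it takes 0.03 N m.
- clutch (a joint): How far the cap has slipped clockwise on the seal screw, rad; starts at 0 and grows once the screw is tight at 2.4 and the clutch (0.12 N m) slips.
- tin: Closed green tin, 74 x 133 x 54 mm, origin under its middle; a bystander, 0.6 kg, at the far left. (Mind also the upright wooden panel that stands on the table from x = 0.59 m backwards at y = 0.15 to 0.17 m, 0.8 m tall: carry things past in front of it.)
- rib: Wooden rib, a flat shaping tool 54 x 100 x 9 mm, origin under its middle; a bystander behind the work.

How it is judged (in metres and radians):
On the way, in this order (a step that is already met when the one before it is completed fails the run):
1. The scoop is lifted clear of the tray with at least one pebble in it (z of scoop_bowl in the frame of tray_floor above 0.05 m and ((x of pebble0_mid in the frame of scoop_bowl between -0.046 and 0.046 m and y of pebble0_mid in the frame of scoop_bowl between -0.047 and 0.047 m and z of pebble0_mid in the frame of scoop_bowl between 0 and 0.06 m) or (x of pebble1_mid in the frame of scoop_bowl between -0.046 and 0.046 m and y of pebble1_mid in the frame of scoop_bowl between -0.047 and 0.047 m and z of pebble1_mid in the frame of scoop_bowl between 0 and 0.06 m) or (x of pebble2_mid in the frame of scoop_bowl between -0.046 and 0.046 m and y of pebble2_mid in the frame of scoop_bowl between -0.047 and 0.047 m and z of pebble2_mid in the frame of scoop_bowl between 0 and 0.06 m) or (x of pebble3_mid in the frame of scoop_bowl between -0.046 and 0.046 m and y of pebble3_mid in the frame of scoop_bowl between -0.047 and 0.047 m and z of pebble3_mid in the frame of scoop_bowl between 0 and 0.06 m) or (x of pebble4_mid in the frame of scoop_bowl between -0.046 and 0.046 m and y of pebble4_mid in the frame of scoop_bowl between -0.047 and 0.047 m and z of pebble4_mid in the frame of scoop_bowl between 0 and 0.06 m) or (x of pebble5_mid in the frame of scoop_bowl between -0.046 and 0.046 m and y of pebble5_mid in the frame of scoop_bowl between -0.047 and 0.047 m and z of pebble5_mid in the frame of scoop_bowl between 0 and 0.06 m))), for 0.2 s.
2. All pebbles lie inside the jar (x of pebble0_mid in the frame of jar_floor between -0.06 and 0.06 m and y of pebble0_mid in the frame of jar_floor between -0.06 and 0.06 m and z of pebble0_mid in the frame of jar_floor between 0 and 0.08 m and x of pebble1_mid in the frame of jar_floor between -0.06 and 0.06 m and y of pebble1_mid in the frame of jar_floor between -0.06 and 0.06 m and z of pebble1_mid in the frame of jar_floor between 0 and 0.08 m and x of pebble2_mid in the frame of jar_floor between -0.06 and 0.06 m and y of pebble2_mid in the frame of jar_floor between -0.06 and 0.06 m and z of pebble2_mid in the frame of jar_floor between 0 and 0.08 m and x of pebble3_mid in the frame of jar_floor between -0.06 and 0.06 m and y of pebble3_mid in the frame of jar_floor between -0.06 and 0.06 m and z of pebble3_mid in the frame of jar_floor between 0 and 0.08 m and x of pebble4_mid in the frame of jar_floor between -0.06 and 0.06 m and y of pebble4_mid in the frame of jar_floor between -0.06 and 0.06 m and z of pebble4_mid in the frame of jar_floor between 0 and 0.08 m and x of pebble5_mid in the frame of jar_floor between -0.06 and 0.06 m and y of pebble5_mid in the frame of jar_floor between -0.06 and 0.06 m and z of pebble5_mid in the frame of jar_floor between 0 and 0.08 m), for 0.2 s.
3. The lid is pressed home and held by the catch (value of joint lid below 0.025 rad), for 0.2 s.
4. The seal screw is tight and the cap's clutch has slipped (value of joint lid below 0.025 rad and value of joint seal above 2.34 rad and value of joint clutch above 0.35 rad), for 0.1 s.
At the end, for the whole second after the job is handed in: All pebbles are inside the jar, the lid is within 0.025 rad of shut, the seal screw is within 0.06 rad of its stop and the clutch has slipped at least 0.35 rad, and the scoop lies flat and still on the tray floor, lengthwise within 0.2 rad, handle to the far end (all of step 2 and all of step 4 and x of scoop_bowl in the frame of tray_floor between -0.075 and 0.075 m and y of scoop_bowl in the frame of tray_floor between -0.03 and 0.03 m and z of scoop_bowl in the frame of tray_floor below 0.012 m and x of scoop_grip in the frame of tray_floor above 0 m and angle between scoop_bowl's own z axis and vertical below 0.12 rad and angle between the x axis of scoop_bowl and the x axis of tray_floor, either way round below 0.2 rad and linear speed of scoop below 0.02 m/s); the robot touches nothing.
It fails at once if A pebble is taken with the fingers while it is in the tray ((contact force between the fingers and pebble0 above 1 N and (x of pebble0_mid in the frame of tray_floor between -0.1 and 0.1 m and y of pebble0_mid in the frame of tray_floor between -0.056 and 0.056 m and z of pebble0_mid in the frame of tray_floor below 0.035 m)) or (contact force between the fingers and pebble1 above 1 N and (x of pebble1_mid in the frame of tray_floor between -0.1 and 0.1 m and y of pebble1_mid in the frame of tray_floor between -0.056 and 0.056 m and z of pebble1_mid in the frame of tray_floor below 0.035 m)) or (contact force between the fingers and pebble2 above 1 N and (x of pebble2_mid in the frame of tray_floor between -0.1 and 0.1 m and y of pebble2_mid in the frame of tray_floor between -0.056 and 0.056 m and z of pebble2_mid in the frame of tray_floor below 0.035 m)) or (contact force between the fingers and pebble3 above 1 N and (x of pebble3_mid in the frame of tray_floor between -0.1 and 0.1 m and y of pebble3_mid in the frame of tray_floor between -0.056 and 0.056 m and z of pebble3_mid in the frame of tray_floor below 0.035 m)) or (contact force between the fingers and pebble4 above 1 N and (x of pebble4_mid in the frame of tray_floor between -0.1 and 0.1 m and y of pebble4_mid in the frame of tray_floor between -0.056 and 0.056 m and z of pebble4_mid in the frame of tray_floor below 0.035 m)) or (contact force between the fingers and pebble5 above 1 N and (x of pebble5_mid in the frame of tray_floor between -0.1 and 0.1 m and y of pebble5_mid in the frame of tray_floor between -0.056 and 0.056 m and z of pebble5_mid in the frame of tray_floor below 0.035 m))).
It fails at once if The tin or the wooden rib is moved by more than 30 mm (distance of any of tin, rib from where it was at the start of the episode above 0.03 m).
Of pebble0, pebble1, pebble2, pebble3, pebble4, pebble5 only 3 to 6 are there at a start; the rules pass over those that are not, and their reading is None.
At some moment in a run one of scoop may be knocked a few centimetres aside while the robot is not near it.
It also fails if it takes over 184 s, if anything falls off the work surface, if the arm or the gripper's body presses on something with over 40 N, if the wrist force passes 120 N, or if a joint passes its speed limit or range.

## Robot

A 6-joint arm with a two-finger parallel gripper is mounted at the origin on a cart in front of the work surface, level with it; the furniture and walls round the work are solid. World frame = base frame: x ahead of the robot, y to its left, z up, the work surface at z = 0. Lengths are in mm, angles in rad, forces in N, time in s.
With the tool pointing down it reaches from about 225 to 875 mm from the base axis. Payload 3.4 kg.
Tool frame: the origin (TCP) lies midway between the tips of the shut fingers; the grasp point (between the pads) lies 19 mm behind it; z points along the fingers, y is the line along which they close (so a half turn about z gives the same grasp; the last joint's range is limited). The gripper opens to 85 mm and grips with 20 to 120 N. Pads are 22 mm wide; open, the fingers measure 114 mm over their backs; the gripper's body (76 mm by 85 mm) begins 54 mm behind the grasp point. The pads swing forward as they close: fully open they stand 13 mm farther back than shut.
Start: joints at [1.138, 0.276, 1.505, -0, 1.361, -0.121], TCP at [176.412, 547.306, 205.328] pointing down, gripper open.
Joint ranges: [-2.89, 2.89], [-0.75, 2.08], [0.22, 2.7], [-1.18, 4.32], [0.11, 2.71], [-2.7, 2.7]. Speed limits (rad/s): [2.57, 2.57, 3.14, 3.14, 3.14, 3.14].

## Interface

Orientations are given as a unit quaternion [w, x, y, z].
In Python, from plant import readout, viewer, manip gives the robot as it stands.
- The arm moves only by the tool move_arm, never from a script. Its arguments are lists of equal length, an entry for each row: "translation": the shift along the tool's x, y, z as a fraction of full scale, a list of three; "angular": the turn, a rotation vector about the tool's x, y, z as a fraction of full scale, a list of three. In form: {"translation": [[tx, ty, tz], ...], "angular": [[wx, wy, wz], ...]}. A call has 1 to 20 rows; each row is the pose to reach, as a shift and turn from the pose commanded when the call began, along the tool's axes at that moment; what a row does not reach only later rows make up. Full scale, the value 1, is 0.5 m for a shift and 90 degrees for a turn. A row lasts 1/10 s, in which the tool goes at most 50 mm and 8.59 degrees, less where a joint would pass 70% of its speed; a pose out of reach is approached as far as the arm can. A call with a number of a shift or a turn outside -1 to 1 is refused whole. A call with a gripper value outside its range is refused whole. "hand" is the closure, from -1 (fully open) to 1 (shut), set as the call begins (left out, the last holds). The fingers move at their own pace and stop on an object; "force" is the grip in N (left out, the last holds). Time passes only in rows, so rows that repeat a pose let the fingers close. It gives the time, the measured TCP pose, the force, the opening and the grip force at its end, in the units of the state.
- readout.sense(): the state, without advancing time (a new reading comes with each control period).
- viewer.snapshot(name): name is "side" or "top" or "wrist"; returns (picture, depth): 480x640x3 uint8, red, green, blue; 480x640 float32, mm along the optical axis (not along the pixel's ray), 0 where there is no reading.
- viewer.camera_params(name): a dict with "fx", "fy", "cx", "cy" (pixels), "k1" (the pictures are not rectified: a ray, as slopes to the right and down, at radius r is drawn at 1 + k1 r^2 times it, then the intrinsics apply), "view" (4x4, takes a point from world to camera coordinates). Camera axes: x right, y down, z forward; pixel columns grow to the right and rows downward; lengths in mm; the calibration is good to about 2 mm. A picture is of the moment at which its call begins: read the wrist's pose just before it. camera_params takes no time and is no camera call; for the wrist camera it gives the pose at the moment of the call.
- manip.close_job(): hands the job in; it is judged then, once.
The state is a dict: "time": time; "joint_positions": joint angles; "dq": joint speeds; "joint_torque": joint torques, N m; "position": TCP position; "ee_rot": TCP orientation; "force": force on the tool from outside, world axes, zero at the start; "torque": the same for the moment, N m; "finger_gap": finger opening in mm; "grip_force": force on a finger pad.
Only numpy, scipy, OpenCV 4.12 (cv2) and the standard library are available. Lean on these libraries where they do the work, as an engineer would, in place of code of your own. Each camera call takes 0.05 s, during which the arm holds its last target. There are 200 camera calls.

## Working session

There is one attempt and no reset: what is moved stays moved. The work goes in short steps, Python scripts to look and compute and a tool call to move; the robot and the scene stay as the last step left them, time stands still between calls to the robot, and variables do not carry over. Pictures are saved under pics/ and viewed, at most 14 in all, crops included, and the job is handed in when it is done.

Besides the shell and the picture viewer there is one more tool, called after ">>>" in YAML: its name, and indented under it one key for each argument. move_arm: Moves the arm, as the interface text tells. Shift numbers are shares of 0.5 m and turn numbers shares of 90 degrees, none past 1 either way. Its arguments: {"type":"object","properties":{"translation":{"type":"array"},"angular":{"type":"array"},"hand":{"type":"number"},"force":{"type":"number"}},"required":["translation","angular"]}

```bash
mkdir -p pics; cat > h.py <<'E'
import numpy as np, cv2
from plant import readout, viewer, manip
from scipy.spatial.transform import Rotation as R
def snap(n,f=None):
    p=viewer.camera_params(n); im,d=viewer.snapshot(n)
    if f: cv2.imwrite(f'pics/{f}.png',im[:,:,::-1])
    return im,d,p
def cloud(d,p):
    K=np.array([[p['fx'],0,p['cx']],[0,p['fy'],p['cy']],[0,0,1.]])
    v,u=np.mgrid[:480,:640]
    uv=np.stack([u,v],-1).reshape(-1,1,2).astype(np.float64)
    n=cv2.undistortPoints(uv,K,np.array([p['k1'],0,0,0.])).reshape(480,640,2)
    c=np.dstack([n[...,0]*d,n[...,1]*d,d])
    V=np.array(p['view']); w=(c-V[:3,3])@V[:3,:3]
    w[d<=0]=np.nan
    return w
def state():
    s=readout.sense(); q=s['ee_rot']; Rm=R.from_quat([q[1],q[2],q[3],q[0]])
    return s,np.array(s['position']),Rm
def rel(P,Rg):
    """move args for going to world pos P (mm) and Rotation Rg from current measured pose"""
    s,p,r=state()
    t=r.inv().apply(np.array(P)-p)/500; a=(r.inv()*Rg).as_rotvec()/(np.pi/2)
    return np.round(t,4),np.round(a,4)
E
python3 - <<'E'
from h import *
s,p,r=state(); print(s['time'],p,r.as_matrix().round(3),s['force'],s['finger_gap'])
for n in('side','top','wrist'):
    im,d,P=snap(n,n+'0'); print(n,P['fx'],P['k1'],np.array(P['view']).round(2).tolist()); np.savez(n+'0.npz',im=im,d=d,w=cloud(d,P))
E
```

```text
0.0 [176.13470194 546.74685384 204.42196914] [[-0.952  0.307 -0.001]
 [ 0.307  0.952 -0.002]
 [ 0.    -0.002 -1.   ]] [-0.02420279  0.51190272  0.76345748] 85.42862690679327
side 557.9746009968877 0.04118908457432945 [[0.91, -0.42, 0.0, -471.93], [-0.24, -0.52, -0.82, 273.24], [0.34, 0.75, -0.57, 1116.34], [0.0, 0.0, 0.0, 1.0]]
top 550.8295675221626 -0.0953243565701567 [[0.01, -1.0, -0.0, 75.63], [-0.94, -0.01, -0.34, 522.98], [0.34, 0.01, -0.94, 1495.14], [0.0, 0.0, 0.0, 1.0]]
wrist 402.8456754391516 -0.05988034208597954 [[0.31, 0.95, -0.0, -572.91], [0.91, -0.29, 0.29, -36.24], [0.28, -0.09, -0.96, 378.16], [0.0, 0.0, 0.0, 1.0]]
```

View pics/top0.png

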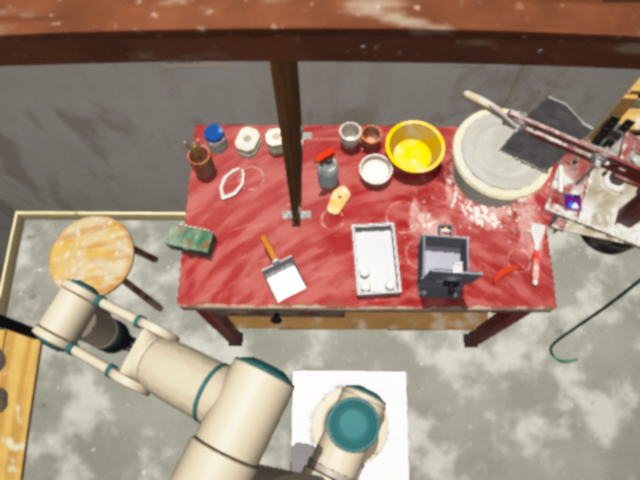

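View pics/side0.png

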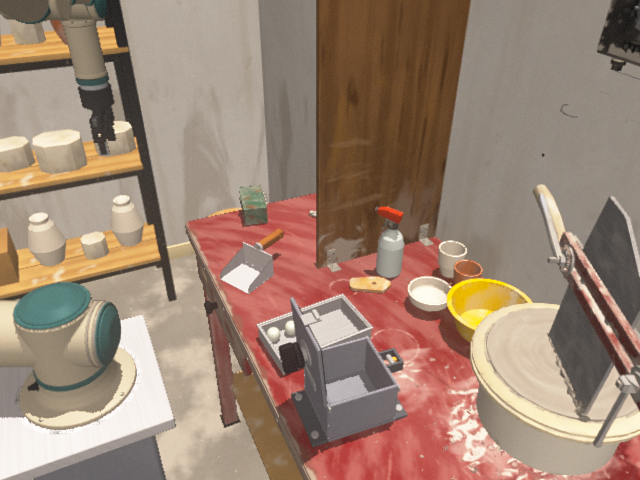

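The top view shows three pebbles in the near part of the tray at (364,272), (365,288) and (390,286). The scoop is at (285,280) with its handle up to (267,240), and the jar is at (445,263). In the side view the jar's lid leans towards the robot, with the cap at (290,357).

```bash
python3 - <<'E'
from h import *
T=np.load('top0.npz');S=np.load('side0.npz')
w=T['w']
for (u,v) in [(376,245),(354,228),(396,226),(400,292),(357,294),(364,272),(365,288),(390,286),(285,280),(267,240),(272,258),(320,280),(440,270)]:
    print((u,v),w[v,u].round(1))
def rect(w,lo,hi,name):
    m=np.all((w>lo)&(w<hi),-1); P=w[m]
    c,sz,a=cv2.minAreaRect(P[:,:2].astype(np.float32)); 
    print(name,len(P),np.round(c,1),np.round(sz,1),round(a,1),P.min(0).round(1),P.max(0).round(1))
    return P
for n,w in(('top',T['w']),('side',S['w'])):
    rect(w,[290,-130,27],[560,60,42],n+' tray walls')
    rect(w,[290,-330,97],[520,-100,108],n+' jar rim')
    rect(w,[250,80,30],[640,330,90],n+' scoop hi')
    P=rect(w,[250,80,55],[640,330,90],n+' handle')
    if len(P)>10:
        c=P[:,:2].mean(0);_,_,V=np.linalg.svd(P[:,:2]-c);print(c,V[0])
    rect(w,[250,100,6],[640,330,90],n+' scoop all')
# images enlarged
im=cv2.resize(T['im'][200:320,230:500],(800,356),interpolation=cv2.INTER_CUBIC)
cv2.imwrite('pics/c1.png',im[:,:,::-1])
E
```

```text
(376, 245) [525.3 -86.2  -5.9]
(354, 228) [563.2 -17.1  39. ]
(396, 226) [ 586.8 -149.3   -2.6]
(400, 292) [ 368.5 -148.8   32.6]
(357, 294) [370.4 -26.1  -2.2]
(364, 272) [427.5 -45.2  34.5]
(365, 288) [381.1 -47.9  27.6]
(390, 286) [ 386.2 -120.3   32.8]
(285, 280) [410.4 187.7   1.1]
(267, 240) [510.2 238.5  74.6]
(272, 258) [457.3 222.3  68.4]
(320, 280) [413.2  83.6  -5.4]
(440, 270) [ 373.6 -224.   241.4]
top tray walls 385 [462.1 -70.8] [202.3 107.6] 4.0 [ 359.8 -129.4   27.2] [559.5 -10.9  41.7]
top jar rim 160 [ 449.6 -268.2] [128.4 141.5] 87.8 [ 376.4 -329.7   97.1] [ 520.  -201.8  106.5]
top scoop hi 469 [502.8 201.2] [260. 118.] 2.0 [372.  139.1  30.1] [634.7 260.9  89.6]
top handle 302 [507.9 195.8] [103.4 192.8] 37.1 [420.4 149.8  55. ] [607.3 260.9  89.6]
[490.07156167 218.80122737] [-0.93082586  0.36546301]
top scoop all 847 [481.4 213.8] [310.1 225.4] 0.2 [326.  100.7   6. ] [636.2 326.6  89.6]
side tray walls 684 [461.5 -69.4] [197.8 118.3] 0.6 [ 362.3 -129.5   27.1] [559.9  -9.4  41.6]
side jar rim 345 [ 449.3 -268. ] [124.2 141.2] 89.8 [ 378.6 -330.    97. ] [ 520.  -205.9  106.8]
side scoop hi 1118 [508.1 199.8] [261.7 117.6] 1.2 [376.8 139.2  30. ] [639.9 258.8  90. ]
side handle 603 [533.4 206.2] [ 99.7 228.2] 80.2 [425.2 144.2  55. ] [639.9 258.8  90. ]
[531.7921959  194.74148634] [ 0.90615219 -0.42295179]
side scoop all 1802 [494.  188.8] [141.9 294.3] 87.9 [347.4 113.    6. ] [639.9 258.8  90. ]
```

View pics/c1.png

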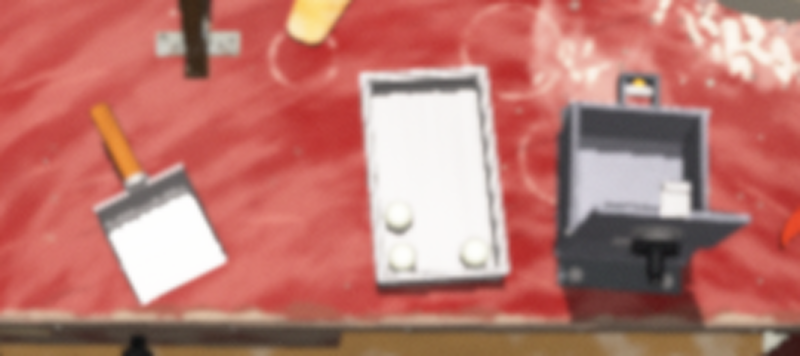

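```bash
python3 - <<'E'
from h import *
D=R.from_matrix(np.array([[-1,0,0],[0,1,0],[0,0,-1.]]))
print(rel([400,60,320],D)); 
E
```

```text
(array([-0.7247, -0.7898, -0.2297]), array([-0.0008, -0.0003, -0.1985]))
```

>>> move_arm:
  translation:
    - [-0.725,-0.79,-0.23]
    - [-0.725,-0.79,-0.23]
    - [-0.725,-0.79,-0.23]
    - [-0.725,-0.79,-0.23]
    - [-0.725,-0.79,-0.23]
    - [-0.725,-0.79,-0.23]
    - [-0.725,-0.79,-0.23]
    - [-0.725,-0.79,-0.23]
    - [-0.725,-0.79,-0.23]
    - [-0.725,-0.79,-0.23]
    - [-0.725,-0.79,-0.23]
    - [-0.725,-0.79,-0.23]
    - [-0.725,-0.79,-0.23]
    - [-0.725,-0.79,-0.23]
    - [-0.725,-0.79,-0.23]
    - [-0.725,-0.79,-0.23]
  angular:
    - [0,0,-0.2]
    - [0,0,-0.2]
    - [0,0,-0.2]
    - [0,0,-0.2]
    - [0,0,-0.2]
    - [0,0,-0.2]
    - [0,0,-0.2]
    - [0,0,-0.2]
    - [0,0,-0.2]
    - [0,0,-0.2]
    - [0,0,-0.2]
    - [0,0,-0.2]
    - [0,0,-0.2]
    - [0,0,-0.2]
    - [0,0,-0.2]
    - [0,0,-0.2]
  hand: -1

```text
time: 1.75
position: [399.6, 61.4, 320.1]
ee_rot: [-0.0, -0.003, 1.0, 0.0]
force: [-0.0, -0.7, -0.0]
finger_gap: 85.5
grip_force: 0.0
```

```bash
python3 - <<'E'
from h import *
s,p,r=state(); print(s['time'],p,r.as_matrix().round(3),np.round(s['joint_positions'],2))
im,d,P=snap('wrist','w1'); np.savez('w1.npz',im=im,d=d,w=cloud(d,P))
E
```

```text
1.75 [399.56998156  61.3744288  320.11734161] [[-1.    -0.005 -0.   ]
 [-0.005  1.     0.   ]
 [ 0.     0.    -1.   ]] [-0.02 -0.04  1.6   0.    1.58 -1.6 ]
```

View pics/w1.png

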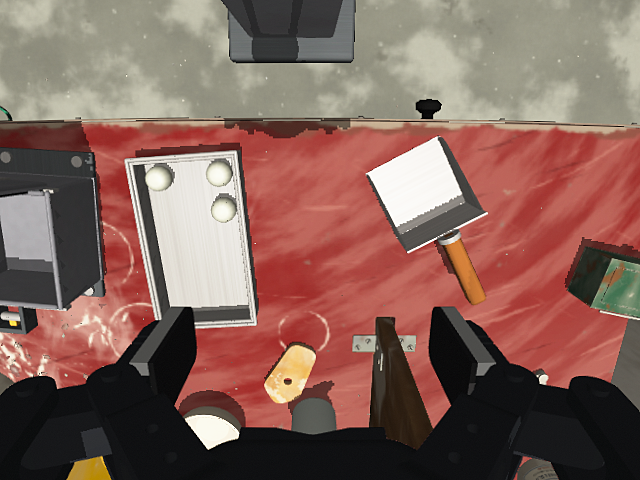

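The wrist view shows the pebbles at (158,178), (219,173) and (223,208). The tray corners are at (126,158), (242,150), (256,325) and (165,330). The scoop's lip runs from (367,174) to (440,138), and its handle from (452,240) to (478,302).

```bash
cat >> h.py <<'E'
def onplane(p,uv,z):
    K=np.array([[p['fx'],0,p['cx']],[0,p['fy'],p['cy']],[0,0,1.]])
    n=cv2.undistortPoints(np.array(uv,float).reshape(-1,1,2),K,np.array([p['k1'],0,0,0.])).reshape(-1,2)
    V=np.array(p['view']); d=np.c_[n,np.ones(len(n))]@V[:3,:3]; o=-V[:3,:3].T@V[:3,3]
    return o+d*((z-o[2])/d[:,2])[:,None]
E
python3 - <<'E'
from h import *
Z=np.load('w1.npz'); im=Z['im'].astype(int);w=Z['w'];P=viewer.camera_params('wrist')
print('noise table',np.nanstd(w[340:350,280:320,2]),np.nanmean(w[260:280,300:340,2]))
# handle mask
hsv=cv2.cvtColor(Z['im'],cv2.COLOR_RGB2HSV)
m=(hsv[...,0]>7)&(hsv[...,0]<18)&(hsv[...,1]>120)&(hsv[...,2]>70); m[:, :420]=0;m[:225]=0;m[310:]=0;m[:,500:]=0
v,u=np.nonzero(m);H=w[m];print('handle',len(H),np.nanpercentile(H[:,2],[5,50,95]))
uv=np.c_[u,v]; c,sz,a=cv2.minAreaRect(uv.astype(np.float32));print(c,sz,a)
bx=cv2.boxPoints((c,sz,a));print(onplane(P,bx,73).round(1).tolist()); print('c73',onplane(P,[c],73),'mean',np.nanmean(H[H[:,2]>62],0))
def q(name,pts,z): print(name,onplane(P,pts,z).round(1)[:,:2].tolist())
q('lip',[(368,174),(440,138)],3)
q('floorback',[(409,252),(487,213)],3)
for px in [(158,178),(219,173),(223,208)]:
    k=w[px[1]-3:px[1]+4,px[0]-3:px[0]+4]; print('peb',np.nanmean(k,(0,1)).round(1), onplane(P,[px],18).round(1))
q('tray top',[(126,158),(242,150),(256,325),(150,328)],36)
print('floor z',np.nanmean(w[240:290,180:220,2]))
E
```

```text
noise table 3.5569182808426136 -1.5760528008794426
handle 1170 [67.91541175 70.94056616 72.4987464 ]
(464.9270324707031, 272.33160400390625) (66.9203872680664, 19.176912307739258) 66.57130432128906
[[458.2, 202.9, 73.0], [449.4, 221.3, 73.0], [522.5, 260.8, 73.0], [532.0, 241.5, 73.0]]
c73 [[489.50949102 231.03379854  73.        ]] mean [489.81893109 232.72964103  70.76433781]
lip [[391.0, 127.5], [347.7, 211.0]]
floorback [[489.7, 184.3], [438.0, 278.8]]
peb [ 392.3 -116.    30.3] [[ 394.3 -120.9   18. ]]
peb [386.6 -45.2  30.2] [[388.5 -48.2  18. ]]
peb [427.3 -43.   30. ] [[430.2 -45.9  18. ]]
tray top [[369.0, -148.3], [360.6, -17.1], [576.4, -9.3], [582.5, -145.1]]
floor z 2.4960414171535037
```

```bash
python3 - <<'E'
import cv2
im=cv2.imread('pics/w1.png')
a=cv2.resize(im[130:340,100:280],None,fx=2.2,fy=2.2,interpolation=cv2.INTER_CUBIC)
b=cv2.resize(im[130:340,350:500],None,fx=2.2,fy=2.2,interpolation=cv2.INTER_CUBIC)
cv2.imwrite('pics/c2.png',cv2.hconcat([a,b])); print(a.shape)
E
```

```text
(462, 396, 3)
```

View pics/c2.png

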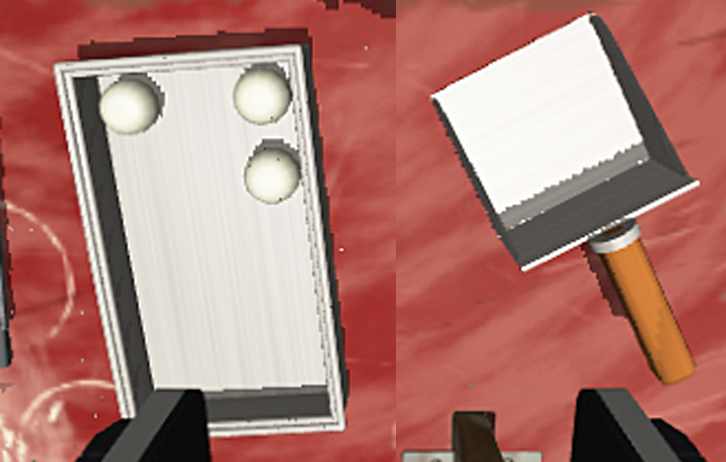

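>>> move_arm:
  translation:
    - [-0.06,-0.4,0.06]
    - [-0.06,-0.4,0.06]
    - [-0.06,-0.4,0.06]
    - [-0.06,-0.4,0.06]
    - [-0.06,-0.4,0.06]
    - [-0.06,-0.4,0.06]
    - [-0.06,-0.4,0.06]
  angular:
    - [0,0,0]
    - [0,0,0]
    - [0,0,0]
    - [0,0,0]
    - [0,0,0]
    - [0,0,0]
    - [0,0,0]

```text
time: 2.5
position: [430.6, -138.4, 290.4]
ee_rot: [-0.0, -0.002, 1.0, 0.001]
force: [0.4, 0.9, -0.6]
finger_gap: 85.5
grip_force: 0.0
```

```bash
python3 - <<'E'
from h import *
s,p,r=state(); print(s['time'],p)
im,d,P=snap('wrist','w2'); np.savez('w2.npz',im=im,d=d,w=cloud(d,P),p=P)
E
```

```text
2.5 [ 430.62045466 -138.38437713  290.36908472]
```

View pics/w2.png

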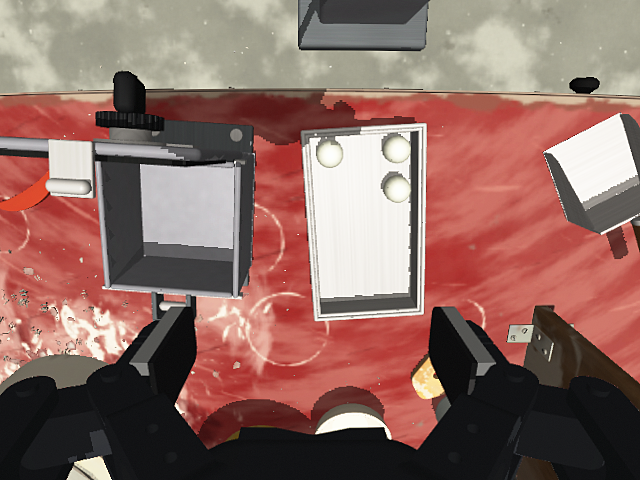

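Seen from over the tray, its corners are at (301,131), (427,122), (424,313) and (316,320). The pebbles are at (329,152), (397,148) and (397,187). The jar rim's far corners are at (104,290) and (242,298), and the open lid is along row 148.

```bash
python3 - <<'E'
from h import *
Z=np.load('w2.npz',allow_pickle=True); P=Z['p'].item();g=cv2.cvtColor(Z['im'],cv2.COLOR_RGB2GRAY)
def sub(pts): return cv2.cornerSubPix(g,np.array(pts,np.float32).reshape(-1,1,2),(5,5),(-1,-1),(3,30,.01)).reshape(-1,2)
t=sub([(301,131),(427,122),(424,313),(316,320)]); print(t.round(1).tolist()); W=onplane(P,t,36)[:,:2]; print('tray',W.round(1).tolist())
print('ctr',W.mean(0),'len',np.linalg.norm(W[3]-W[0]),np.linalg.norm(W[2]-W[1]),'wid',np.linalg.norm(W[1]-W[0]),np.linalg.norm(W[3]-W[2]))
for i,j in((0,3),(1,2)): d=W[j]-W[i];print('yaw',np.degrees(np.arctan2(d[1],d[0])))
for i,j in((0,1),(3,2)): d=W[j]-W[i];print('yaw',np.degrees(np.arctan2(-d[0],d[1])))
j=sub([(104,290),(242,298)]);print(j); J=onplane(P,j,103)[:,:2];print('jar far corners',J.round(1).tolist());d=J[0]-J[1];d=J[1]-J[0];print('len',np.linalg.norm(d),'yaw',np.degrees(np.arctan2(-d[0],d[1])))
print('right wall line',onplane(P,[(238,170),(242,298),(98,170),(104,290)],103).round(1)[:,:2].tolist())
w=Z['w']
for n,(u,v) in dict(disc=(130,122),wing=(128,90),lid=(190,152),lidl=(20,140),capR=(160,118)).items(): print(n,np.nanmedian(w[v-2:v+3,u-2:u+3],(0,1)).round(1))
for px in [(329,153),(397,148),(397,187)]: print('peb',onplane(P,[px],18).round(1))
# scoop handle axis fit from both w1
E
```

```text
[[300.6000061035156, 130.60000610351562], [425.6000061035156, 123.19999694824219], [422.5, 312.8999938964844], [315.0, 319.79998779296875]]
tray [[369.5, -151.0], [361.2, -24.0], [574.5, -9.7], [583.4, -135.0]]
ctr [472.14235983 -79.91842112] len 214.43473200222135 213.7349516529305 wid 127.23447500751476 125.66482904860996
yaw 4.255049489229739
yaw 3.835402324012088
yaw 3.7530508452375817
yaw 4.068459236250719
[[102.453354 287.1752  ]
 [242.       298.      ]]
jar far corners [[513.8, -342.6], [524.0, -206.4]]
len 136.4929127658752 yaw -4.2573447078700974
right wall line [[401.0, -204.2], [524.0, -206.4], [400.5, -329.9], [516.8, -341.5]]
disc [ 358.5 -257.4  190.3]
wing [ 339.  -254.6  194.7]
lid [ 373.6 -203.9  242.1]
lidl [ 366.3 -297.3  241.7]
capR [ 356.3 -244.   171.7]
peb [[ 393.5 -121.    18. ]]
peb [[387.7 -48.   18. ]]
peb [[429.9 -45.5  18. ]]
```

>>> move_arm:
  translation:
    - [-0.12,0.742,0.26]
    - [-0.12,0.742,0.26]
    - [-0.12,0.742,0.26]
    - [-0.12,0.742,0.26]
    - [-0.12,0.742,0.26]
    - [-0.12,0.742,0.26]
    - [-0.12,0.742,0.26]
    - [-0.12,0.742,0.26]
    - [-0.12,0.742,0.26]
    - [-0.12,0.742,0.26]
    - [-0.12,0.742,0.26]
    - [-0.12,0.742,0.26]
  angular:
    - [0,0,-0.308]
    - [0,0,-0.308]
    - [0,0,-0.308]
    - [0,0,-0.308]
    - [0,0,-0.308]
    - [0,0,-0.308]
    - [0,0,-0.308]
    - [0,0,-0.308]
    - [0,0,-0.308]
    - [0,0,-0.308]
    - [0,0,-0.308]
    - [0,0,-0.308]

```text
time: 3.75
position: [489.8, 230.7, 161.3]
ee_rot: [0.001, -0.24, 0.971, -0.0]
force: [-0.2, 0.4, 1.2]
finger_gap: 85.5
grip_force: 0.0
```

```bash
cat >> h.py <<'E'
def down(yaw,pitch=0):
    """tool x = -(dir at yaw); pitch>0 raises the handle (lip down)"""
    return R.from_euler('z',yaw,degrees=True)*R.from_euler('y',-pitch,degrees=True)*R.from_matrix(np.array([[-1,0,0],[0,1,0],[0,0,-1.]]))
E
python3 - <<'E'
from h import *
s,p,r=state(); print(s['time'],p)
im,d,P=snap('wrist','w3'); w=cloud(d,P)
hsv=cv2.cvtColor(im,cv2.COLOR_RGB2HSV)
m=(hsv[...,0]>7)&(hsv[...,0]<18)&(hsv[...,1]>120)&(hsv[...,2]>70)&(w[...,2]>50)&(w[...,2]<85)&(abs(w[...,0]-490)<70)&(abs(w[...,1]-232)<60)
v,u=np.nonzero(m); c,sz,a=cv2.minAreaRect(np.c_[u,v].astype(np.float32)); print(len(u),c,sz,a, onplane(P,[c],72), onplane(P,cv2.boxPoints((c,sz,a)),72).round(1)[:,:2].tolist(), np.nanmedian(w[m],0))
print(rel([490.5,232.5,43],down(27.7)))
E
```

```text
3.75 [489.79563558 230.65094226 161.27727638]
3416 (316.0, 234.0) (120.0, 30.0) 90.0 [[488.50747042 232.69896935  72.        ]] [[457.9, 205.6], [449.0, 222.5], [522.0, 262.3], [531.8, 243.9]] [488.27373962 232.64281434  70.95599804]
(array([-0.0025,  0.0031,  0.2365]), array([-0.0003,  0.0009,  0.001 ]))
```

>>> move_arm:
  translation:
    - [-0.001,0.004,0.09]
    - [-0.001,0.004,0.16]
    - [-0.001,0.004,0.21]
    - [-0.001,0.004,0.236]
    - [-0.001,0.004,0.236]
    - [-0.001,0.004,0.236]
  angular:
    - [0,0,0]
    - [0,0,0]
    - [0,0,0]
    - [0,0,0]
    - [0,0,0]
    - [0,0,0]

```text
time: 4.4
position: [490.1, 232.8, 43.0]
ee_rot: [0.001, -0.24, 0.971, 0.0]
force: [0.4, 0.3, -0.2]
finger_gap: 85.2
grip_force: 0.0
```

>>> move_arm:
  translation:
    - [0,0,0]
    - [0,0,0]
    - [0,0,0]
    - [0,0,0]
    - [0,0,0]
    - [0,0,0]
    - [0,0,0]
    - [0,0,0]
    - [0,0,0]
    - [0,0,0]
  angular:
    - [0,0,0]
    - [0,0,0]
    - [0,0,0]
    - [0,0,0]
    - [0,0,0]
    - [0,0,0]
    - [0,0,0]
    - [0,0,0]
    - [0,0,0]
    - [0,0,0]
  hand: 1
  force: 105

```text
time: 5.4
position: [490.1, 233.7, 42.7]
ee_rot: [0.001, -0.241, 0.971, 0.0]
force: [1.8, -0.1, 5.2]
finger_gap: 15.4
grip_force: 103.2
```

>>> move_arm:
  translation:
    - [0,0,-0.04]
    - [0,0,-0.1]
    - [0,0,-0.18]
    - [0,0,-0.26]
    - [0,0,-0.3]
    - [0,0,-0.3]
    - [0,0,-0.3]
    - [0,0,-0.3]
  angular:
    - [0,0,0]
    - [0,0,0]
    - [0,0,0]
    - [0,0,0.05]
    - [0,0,0.13]
    - [0,0,0.2]
    - [0,0,0.265]
    - [0,0,0.265]

```text
time: 6.2
position: [488.0, 232.9, 191.0]
ee_rot: [-0.002, -0.035, 0.999, -0.0]
force: [0.8, 0.3, -3.6]
finger_gap: 15.2
grip_force: 103.2
```

```bash
python3 - <<'E'
from h import *
s,p,r=state(); print(s['time'],p,s['force'],s['finger_gap'],s['grip_force'])
im,d,P=snap('wrist','w4'); w=cloud(d,P); T=r.inv().apply((w-p).reshape(-1,3)).reshape(w.shape); np.savez('w4.npz',im=im,T=T,w=w)
for v in range(40,480,40): print(v,[tuple(T[v,u].round(0)) for u in (200,320,440)])
E
```

```text
6.2 [488.04243016 232.91869513 190.97962988] [ 0.81551162  0.27681399 -3.60985869] 15.212214399236089 103.15569578669965
40 [(np.float64(108.0), np.float64(-49.0), np.float64(22.0)), (np.float64(111.0), np.float64(3.0), np.float64(46.0)), (np.float64(137.0), np.float64(105.0), np.float64(192.0))]
80 [(np.float64(91.0), np.float64(-49.0), np.float64(15.0)), (np.float64(93.0), np.float64(3.0), np.float64(45.0)), (np.float64(106.0), np.float64(107.0), np.float64(193.0))]
120 [(np.float64(74.0), np.float64(-48.0), np.float64(9.0)), (np.float64(73.0), np.float64(3.0), np.float64(45.0)), (np.float64(73.0), np.float64(110.0), np.float64(192.0))]
160 [(np.float64(58.0), np.float64(-47.0), np.float64(1.0)), (np.float64(53.0), np.float64(3.0), np.float64(45.0)), (np.float64(38.0), np.float64(113.0), np.float64(193.0))]
200 [(np.float64(2.0), np.float64(-103.0), np.float64(193.0)), (np.float64(47.0), np.float64(2.0), np.float64(-26.0)), (np.float64(2.0), np.float64(116.0), np.float64(193.0))]
240 [(np.float64(-36.0), np.float64(-106.0), np.float64(193.0)), (np.float64(32.0), np.float64(2.0), np
[... 266 characters left out ...]
float64(-119.0), np.float64(-112.0), np.float64(190.0)), (np.float64(0.0), np.float64(2.0), np.float64(-28.0)), (np.float64(-120.0), np.float64(127.0), np.float64(192.0))]
360 [(np.float64(13.0), np.float64(-31.0), np.float64(-75.0)), (np.float64(-17.0), np.float64(2.0), np.float64(-29.0)), (np.float64(15.0), np.float64(32.0), np.float64(-77.0))]
400 [(np.float64(5.0), np.float64(-30.0), np.float64(-81.0)), (np.float64(-36.0), np.float64(2.0), np.float64(-30.0)), (np.float64(6.0), np.float64(32.0), np.float64(-81.0))]
440 [(np.float64(-9.0), np.float64(-31.0), np.float64(-80.0)), (np.float64(12.0), np.float64(1.0), np.float64(-101.0)), (np.float64(-6.0), np.float64(33.0), np.float64(-83.0))]
```

View pics/w4.png

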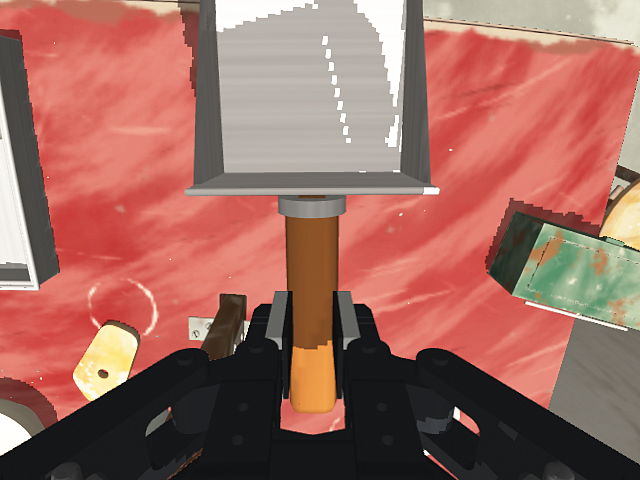

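The scoop is held firm and square to the tool. Its back wall is at row 190, its floor is flat, and the handle end is at (312,410).

```bash
cat >> h.py <<'E'
C=np.array([472,-80.]); YT=4.0
def tw(x,y): 
    a=np.radians(YT); return C+np.array([x*np.cos(a)-y*np.sin(a),x*np.sin(a)+y*np.cos(a)])
E
python3 - <<'E'
from h import *
print(rel([490,-75,190],down(4))); print(rel([*tw(125,0),150],down(4))); print(rel([*tw(125,0),60],down(4)))
E
```

```text
(array([ 0.0406, -0.6145,  0.0025]), array([-0.0006, -0.002 ,  0.0014]))
(array([-0.173 , -0.6223,  0.0818]), array([-0.0006, -0.002 ,  0.0014]))
(array([-0.1736, -0.6222,  0.2618]), array([-0.0006, -0.002 ,  0.0014]))
```

>>> move_arm:
  translation:
    - [0.01,-0.1,0.0]
    - [0.02,-0.2,0.0]
    - [0.03,-0.3,0.0]
    - [0.03,-0.4,0.0]
    - [0.0,-0.5,0.02]
    - [-0.05,-0.58,0.04]
    - [-0.12,-0.61,0.06]
    - [-0.174,-0.622,0.08]
    - [-0.174,-0.622,0.14]
    - [-0.174,-0.622,0.21]
    - [-0.174,-0.622,0.262]
    - [-0.174,-0.622,0.262]
    - [-0.174,-0.622,0.262]
  angular:
    - [0,0,0]
    - [0,0,0]
    - [0,0,0]
    - [0,0,0]
    - [0,0,0]
    - [0,0,0]
    - [0,0,0]
    - [0,0,0]
    - [0,0,0]
    - [0,0,0]
    - [0,0,0]
    - [0,0,0]
    - [0,0,0]

```text
time: 7.55
position: [597.5, -70.7, 60.7]
ee_rot: [-0.001, -0.035, 0.999, 0.0]
force: [0.1, 0.3, -2.4]
finger_gap: 15.5
grip_force: 103.5
```

```bash
python3 - <<'E'
from h import *
s,p,r=state(); print(s['time'],p,s['force'],r.as_matrix().round(3).tolist(), np.round(s['joint_positions'],2))
im,d,P=snap('wrist','w5')
print(rel([*tw(125,0),49],down(4,1)))
E
```

```text
7.55 [597.47156085 -70.71407278  60.72579633] [ 0.10828893  0.26010391 -2.43439247] [[-0.997, -0.071, -0.002], [-0.071, 0.997, 0.001], [0.002, 0.001, -1.0]] [-0.23  0.43  1.66  0.    1.06 -1.88]
(array([ 0.004 , -0.0004,  0.0261]), array([-0.0002, -0.0103,  0.0007]))
```

View pics/w5.png

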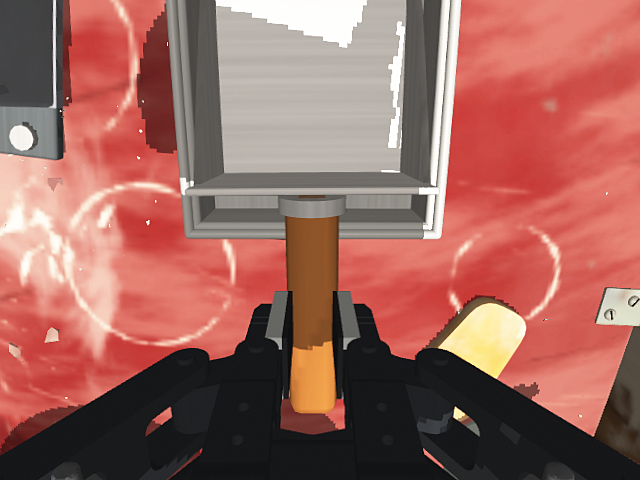

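The scoop is centred between the tray walls: scoop back wall at columns 185–440, tray far wall at 187–441. I'll lower it to the floor and draw it towards the near end.

>>> move_arm:
  translation:
    - [0.003,0,0.01]
    - [0.003,0,0.018]
    - [0.003,0,0.024]
    - [0.003,0,0.026]
    - [0.003,0,0.026]
  angular:
    - [0,-0.01,0]
    - [0,-0.01,0]
    - [0,-0.01,0]
    - [0,-0.01,0]
    - [0,-0.01,0]

```text
time: 8.1
position: [597.0, -71.0, 48.9]
ee_rot: [0.008, -0.035, 0.999, 0.0]
force: [0.3, -0.1, -1.1]
finger_gap: 15.4
grip_force: 103.8
```

>>> move_arm:
  translation:
    - [0,0,0.002]
    - [0,0,0.004]
    - [0,0,0.004]
  angular:
    - [0,0,0]
    - [0,0,0]
    - [0,0,0]

```text
time: 8.4
position: [597.1, -71.0, 47.1]
ee_rot: [0.009, -0.035, 0.999, 0.0]
force: [1.2, 0.7, 3.4]
finger_gap: 15.4
grip_force: 104.6
```

>>> move_arm:
  translation:
    - [0.0,0.004,0]
    - [0.005,0.008,0]
    - [0.015,0.008,0]
    - [0.025,0.008,0]
    - [0.035,0.008,0]
    - [0.045,0.008,0]
    - [0.055,0.008,0]
    - [0.065,0.008,0]
    - [0.075,0.008,0]
    - [0.085,0.008,0]
    - [0.095,0.008,0]
    - [0.1,0.008,0]
    - [0.1,0.008,0]
  angular:
    - [0,0,0]
    - [0,0,0]
    - [0,0,0]
    - [0,0,0]
    - [0,0,0]
    - [0,0,0]
    - [0,0,0]
    - [0,0,0]
    - [0,0,0]
    - [0,0,0]
    - [0,0,0]
    - [0,0,0]
    - [0,0,0]

```text
time: 9.7
position: [548.1, -70.5, 47.1]
ee_rot: [0.01, -0.035, 0.999, -0.0]
force: [1.9, -0.4, 7.0]
finger_gap: 15.2
grip_force: 105.1
```

```bash
python3 - <<'E'
from h import *
a,_,P=snap('wrist'); b,_,_=snap('top')
b=cv2.resize(b[210:310,340:420],None,fx=4,fy=4.8,interpolation=cv2.INTER_CUBIC)
cv2.imwrite('pics/c6.png',np.hstack([cv2.resize(a,(480,480)),b])[:,:,::-1])
E
```

```text
(no output)
```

View pics/c6.png

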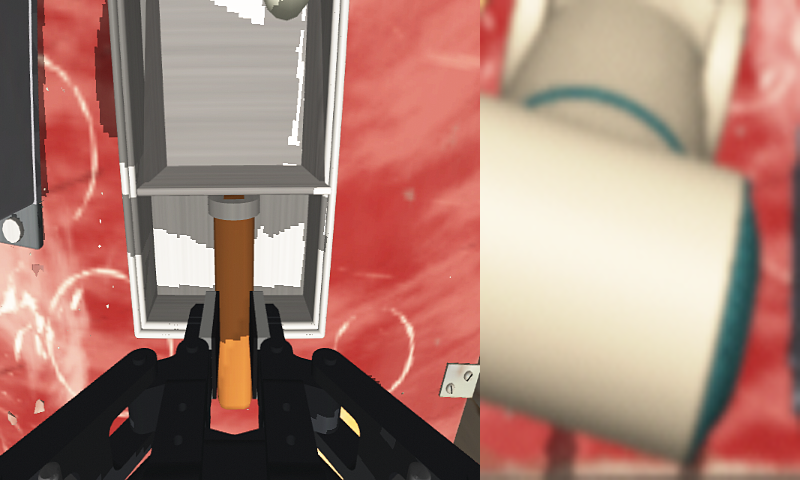

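The wrist view shows one pebble already inside the bowl, at the upper right (285,5). The scoop lies flat between the tray walls.

>>> move_arm:
  translation:
    - [0.004,-0.004,0]
    - [0.008,-0.012,0]
    - [0.012,-0.016,0]
    - [0.02,-0.016,0]
    - [0.028,-0.016,0]
    - [0.036,-0.016,0]
    - [0.044,-0.016,0]
    - [0.05,-0.016,0]
    - [0.056,-0.016,0]
    - [0.06,-0.016,0]
    - [0.06,-0.016,0]
  angular:
    - [0,0,0]
    - [0,0,0]
    - [0,0,0]
    - [0,0,0]
    - [0,0,0]
    - [0,0,0]
    - [0,0,0]
    - [0,0,0]
    - [0,0,0]
    - [0,0,0]
    - [0,0,0]

```text
time: 10.9
position: [520.1, -80.9, 47.1]
ee_rot: [0.012, -0.035, 0.999, -0.0]
force: [3.2, -0.5, 9.6]
finger_gap: 15.1
grip_force: 105.4
```

```bash
cat >> h.py <<'E'
def pebs(n='wrist'):
    im,d,P=snap(n); w=cloud(d,P); s,p,r=state()
    T=r.inv().apply((w-p).reshape(-1,3)).reshape(w.shape)
    m=((abs(T[...,0]-95)<56)&(abs(T[...,1]-2)<50)&(T[...,2]<32)&(T[...,2]>2)&(abs(T[...,1]-2)<41)&(T[...,0]>54)).astype(np.uint8)
    k,l,st,c=cv2.connectedComponentsWithStats(m)
    for i in range(1,k):
        if st[i,4]>80: q=T[l==i]; print('blob',st[i].tolist(),'tool',np.nanmedian(q,0).round(0),q.min(0).round(0),q.max(0).round(0))
    return im,w,T,m
E
python3 - <<'E'
from h import *
s,p,r=state(); print(s['time'],p,s['force'],s['finger_gap'])
im,w,T,m=pebs()
im,d,P=snap('side'); w=cloud(d,P); a=np.radians(4); q=w[...,:2]-C; X=q@[np.cos(a),np.sin(a)];Y=q@[-np.sin(a),np.cos(a)]
cv2.imwrite('pics/s7.png',cv2.resize(im[280:400,240:400],(800,600),interpolation=cv2.INTER_CUBIC)[:,:,::-1])
E
```

```text
10.9 [520.05442507 -80.8666849   47.11029607] [ 3.17228115 -0.50489985  9.58679452] 15.088983715760559
blob [220, 0, 51, 19, 720] tool [120. -30.  21.] [118. -39.  14.] [125. -19.  32.]
blob [335, 0, 76, 87, 4569] tool [104.  24.  14.] [88.  9. 10.] [126.  41.  32.]
```

View pics/s7.png

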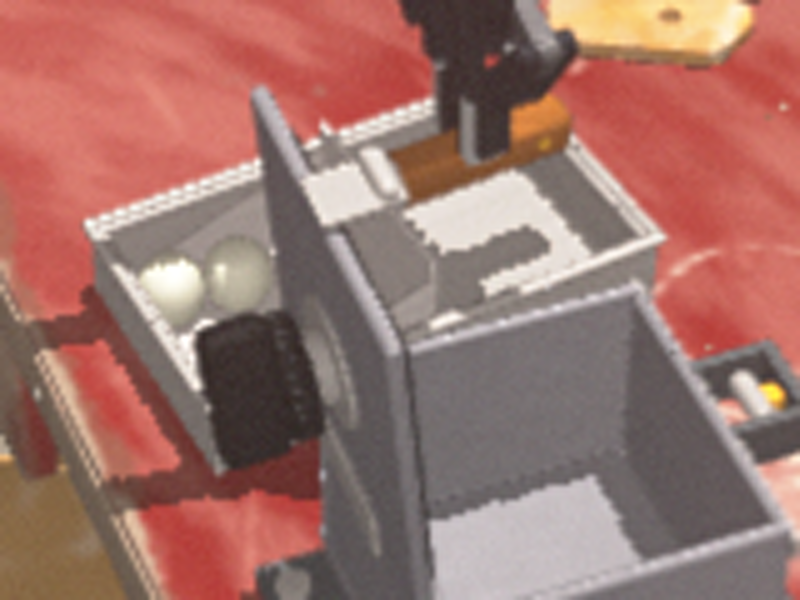

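The side view shows two pebbles side by side at the near wall ((172,285) and (238,270) in the crop). The lip is almost at the end wall, so I'll keep going to it.

>>> move_arm:
  translation:
    - [0.003,0,0]
    - [0.006,0.0,0]
    - [0.009,0.0,0]
    - [0.012,0.002,0]
    - [0.014,0.004,0]
    - [0.014,0.004,0]
  angular:
    - [0,0,0]
    - [0,0,0]
    - [0,0,0]
    - [0,0,0]
    - [0,0,0]
    - [0,0,0]

```text
time: 11.6
position: [513.0, -79.8, 47.0]
ee_rot: [0.012, -0.035, 0.999, -0.001]
force: [2.6, -0.9, 10.0]
finger_gap: 15.4
grip_force: 105.4
```

```bash
python3 - <<'E'
from h import *
s,p,r=state(); print(s['time'],p,s['force'],s['finger_gap'])
pebs()
E
```

```text
11.6 [513.02564444 -79.75185579  47.02253646] [ 2.58707188 -0.8795812  10.03601584] 15.40644144080628
blob [218, 0, 56, 35, 1549] tool [117. -29.  15.] [111. -39.  10.] [124. -18.  32.]
blob [331, 0, 85, 102, 5480] tool [101.  23.  14.] [82.  8.  9.] [125.  42.  32.]
```

>>> move_arm:
  translation:
    - [0.003,0,0]
    - [0.006,0.001,0]
    - [0.009,0.001,0]
    - [0.009,0.001,0]
  angular:
    - [0,0,0]
    - [0,0,0]
    - [0,0,0]
    - [0,0,0]

```text
time: 12.05
position: [512.2, -80.2, 47.3]
ee_rot: [0.015, -0.034, 0.999, -0.001]
force: [8.0, -1.5, 5.4]
finger_gap: 15.2
grip_force: 104.5
```

```bash
python3 - <<'E'
from h import *
s,p,r=state(); print(s['time'],p,s['force'],s['finger_gap'])
pebs()
E
```

```text
12.05 [512.18405059 -80.19090533  47.26593433] [ 8.01578747 -1.52635837  5.37267491] 15.24631010969367
blob [218, 0, 57, 36, 1651] tool [116. -29.  15.] [110. -39.   9.] [124. -17.  31.]
blob [332, 0, 86, 104, 5589] tool [101.  24.  13.] [81.  8.  8.] [125.  43.  31.]
```

>>> move_arm:
  translation:
    - [-0.006,0,0.0025]
    - [-0.011,0,0.005]
    - [-0.014,0,0.007]
    - [-0.017,0,0.0085]
    - [-0.02,0,0.007]
    - [-0.023,0,0.0045]
    - [-0.025,0,-0.003]
    - [-0.027,0,-0.011]
    - [-0.029,0,-0.025]
    - [-0.031,0,-0.04]
    - [-0.031,0,-0.07]
    - [-0.031,0,-0.1]
    - [-0.031,0,-0.14]
    - [-0.031,0,-0.18]
    - [-0.031,0,-0.22]
    - [-0.031,0,-0.22]
    - [-0.031,0,-0.22]
  angular:
    - [0,0.028,0]
    - [0,0.055,0]
    - [0,0.083,0]
    - [0,0.111,0]
    - [0,0.139,0]
    - [0,0.167,0]
    - [0,0.194,0]
    - [0,0.222,0]
    - [0,0.25,0]
    - [0,0.278,0]
    - [0,0.278,0]
    - [0,0.278,0]
    - [0,0.278,0]
    - [0,0.278,0]
    - [0,0.278,0]
    - [0,0.278,0]
    - [0,0.278,0]

```text
time: 13.8
position: [518.9, -77.7, 155.6]
ee_rot: [-0.208, -0.034, 0.978, -0.007]
force: [0.4, 0.4, -5.1]
finger_gap: 15.2
grip_force: 103.3
```

```bash
python3 - <<'E'
from h import *
s,p,r=state(); print(s['time'],p,s['force'],s['finger_gap'],np.round(s['joint_positions'],2))
im,w,T,m=pebs(); cv2.imwrite('pics/w8.png',im[:,:,::-1])
E
```

```text
13.8 [518.85041128 -77.72065628 155.57300354] [ 0.35377329  0.40579514 -5.09275973] 15.221330186431926 [-0.2   0.48  1.39 -0.11  1.68 -1.83]
blob [330, 51, 79, 112, 5608] tool [80. 25. 21.] [54.  8. 16.] [103.  43.  32.]
blob [228, 117, 51, 46, 1994] tool [ 63. -29.  19.] [ 54. -39.  16.] [ 74. -17.  32.]
```

View pics/w8.png

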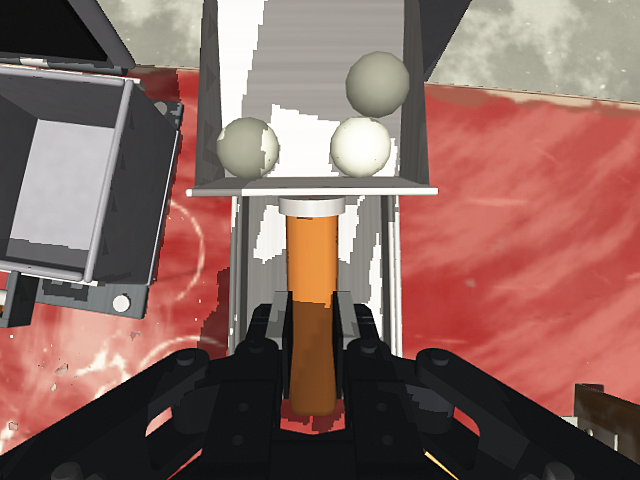

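The wrist view shows all three pebbles lying at the back of the lifted scoop, at (377,84), (361,147) and (248,148), and none left in the tray. Next I'll pour.

```bash
cat >> h.py <<'E'
J=np.array([452,-268.]); U=np.array([.9972,-.075]); YJ=-4.3
def lipat(phi,u,z):
    a=np.radians(phi);c,s=np.cos(a),np.sin(a)
    q=J+U*(u+141*c-43*s); return [q[0],q[1],z+141*s+43*c]
E
python3 - <<'E'
from h import *
s,p,r=state()
print('A',rel([585,-82,195],down(2,-24)))
print('B',rel([615,-200,195],down(-2,-22)))
print('C',rel(lipat(-12,25,150),down(YJ,-12)), lipat(-12,25,150))
print('D',rel(lipat(8,20,112),down(YJ,8)))
for f in (-12,):
  pass
b=down(YJ,8);P0=np.array(lipat(8,20,112))
for f in (15,20,25,30,35,40,45):
    P=np.array(lipat(f,20,112)); print(f,(b.inv().apply(P-P0)/500).round(4),((b.inv()*down(YJ,f)).as_rotvec()/(np.pi/2)).round(4))
E
```

```text
A (array([-0.088 , -0.0179, -0.1274]), array([-0.0088, -0.0011,  0.0203]))
B (array([-0.1276, -0.2576, -0.1452]), array([-0.0258, -0.0233,  0.0614]))
C (array([-0.1589, -0.4201, -0.0886]), array([-0.0284, -0.1342,  0.0879])) [np.float64(623.377809168286), np.float64(-280.88942608064724), np.float64(162.7447984262496)]
D (array([-0.1166, -0.4149, -0.0948]), array([-0.0128, -0.3561,  0.0925]))
15 [ 0.0126  0.     -0.0337] [-0.     -0.0778 -0.    ]
20 [ 0.024   0.     -0.0568] [ 0.     -0.1333  0.    ]
25 [ 0.0375  0.     -0.0787] [ 0.     -0.1889 -0.    ]
30 [ 0.0528  0.     -0.0994] [-0.     -0.2444  0.    ]
35 [ 0.0698  0.     -0.1187] [ 0.  -0.3 -0. ]
40 [ 0.0884  0.     -0.1364] [ 0.     -0.3556  0.    ]
45 [ 0.1085  0.     -0.1524] [ 0.     -0.4111 -0.    ]
```

>>> move_arm:
  translation:
    - [-0.02,-0.004,-0.03]
    - [-0.05,-0.01,-0.07]
    - [-0.088,-0.018,-0.127]
    - [-0.09,-0.06,-0.13]
    - [-0.1,-0.12,-0.135]
    - [-0.115,-0.19,-0.14]
    - [-0.128,-0.257,-0.145]
    - [-0.138,-0.31,-0.13]
    - [-0.148,-0.36,-0.11]
    - [-0.156,-0.4,-0.095]
    - [-0.159,-0.42,-0.0886]
    - [-0.159,-0.42,-0.0886]
    - [-0.159,-0.42,-0.0886]
    - [-0.159,-0.42,-0.0886]
  angular:
    - [0,0,0.01]
    - [-0.005,0,0.015]
    - [-0.009,0,0.02]
    - [-0.013,-0.005,0.03]
    - [-0.017,-0.01,0.04]
    - [-0.021,-0.018,0.05]
    - [-0.026,-0.023,0.06]
    - [-0.027,-0.05,0.07]
    - [-0.028,-0.08,0.08]
    - [-0.028,-0.11,0.085]
    - [-0.028,-0.134,0.088]
    - [-0.028,-0.134,0.088]
    - [-0.028,-0.134,0.088]
    - [-0.028,-0.134,0.088]

```text
time: 15.25
position: [624.2, -279.8, 162.5]
ee_rot: [-0.105, 0.037, 0.994, 0.004]
force: [-0.3, 0.1, -4.2]
finger_gap: 14.9
grip_force: 103.6
```

```bash
python3 - <<'E'
from h import *
s,p,r=state(); print(s['time'],p,s['force'],s['finger_gap'])
im,w,T,m=pebs(); cv2.imwrite('pics/w9.png',im[:,:,::-1])
print('D',rel(lipat(8,20,112),down(YJ,8)))
E
```

```text
15.25 [ 624.24894724 -279.8307938   162.46637726] [-0.25919348  0.11084278 -4.22233338] 14.92578723979239
blob [342, 48, 64, 68, 3310] tool [90. 26. 22.] [76. 13. 18.] [105.  42.  32.]
blob [330, 115, 62, 50, 2484] tool [64. 21. 20.] [54.  8. 16.] [76. 36. 32.]
blob [232, 116, 63, 49, 2496] tool [ 64. -23.  20.] [ 54. -39.  16.] [ 75. -10.  32.]
D (array([ 0.0424, -0.0022, -0.0146]), array([-1.000e-04, -2.232e-01,  9.000e-04]))
```

View pics/w9.png

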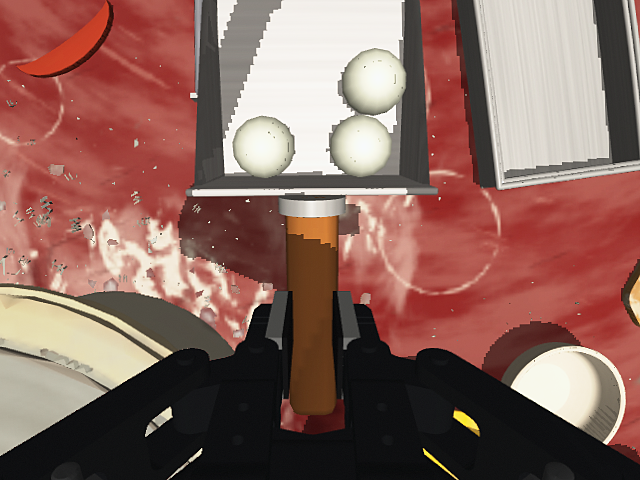

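All three pebbles are still at the back of the scoop, at (374,80), (361,146) and (264,147). It is now held over the jar.

>>> move_arm:
  translation:
    - [0.011,0,-0.004]
    - [0.021,-0.001,-0.007]
    - [0.032,-0.001,-0.011]
    - [0.0424,-0.002,-0.0146]
    - [0.0424,-0.002,-0.0146]
    - [0.0424,-0.002,-0.0146]
  angular:
    - [0,-0.05,0]
    - [0,-0.1,0]
    - [0,-0.16,0]
    - [0,-0.223,0]
    - [0,-0.223,0]
    - [0,-0.223,0]

```text
time: 15.9
position: [604.9, -280.1, 175.2]
ee_rot: [0.069, 0.037, 0.997, -0.003]
force: [-0.4, -0.8, -4.7]
finger_gap: 15.3
grip_force: 103.7
```

>>> move_arm:
  translation:
    - [0.006,0,-0.016]
    - [0.0126,0,-0.0337]
    - [0.018,0,-0.045]
    - [0.024,0,-0.0568]
    - [0.0305,0,-0.068]
    - [0.0375,0,-0.0787]
    - [0.045,0,-0.0895]
    - [0.0528,0,-0.0994]
    - [0.061,0,-0.109]
    - [0.0698,0,-0.1187]
    - [0.079,0,-0.128]
    - [0.0884,0,-0.1364]
    - [0.0884,0,-0.1364]
    - [0.0884,0,-0.1364]
    - [0.0884,0,-0.1364]
    - [0.0884,0,-0.1364]
  angular:
    - [0,-0.04,0]
    - [0,-0.078,0]
    - [0,-0.105,0]
    - [0,-0.133,0]
    - [0,-0.161,0]
    - [0,-0.189,0]
    - [0,-0.217,0]
    - [0,-0.244,0]
    - [0,-0.272,0]
    - [0,-0.3,0]
    - [0,-0.328,0]
    - [0,-0.3556,0]
    - [0,-0.3556,0]
    - [0,-0.3556,0]
    - [0,-0.3556,0]
    - [0,-0.3556,0]

```text
time: 17.5
position: [560.1, -269.7, 245.1]
ee_rot: [0.331, 0.042, 0.943, -0.017]
force: [-1.2, 0.3, -2.5]
finger_gap: 15.2
grip_force: 104.2
```

```bash
python3 - <<'E'
from h import *
s,p,r=state(); print(s['time'],p,s['force'],s['finger_gap'],np.round(s['joint_positions'],2))
im,w,T,m=pebs(); cv2.imwrite('pics/w10.png',im[:,:,::-1])
print(rel(lipat(0,40,150),down(YJ,0)),rel(lipat(0,80,140),down(YJ,0)))
print(rel([615,-75,170],down(4)))
E
```

```text
17.5 [ 560.13782353 -269.72654113  245.08702111] [-1.19891598  0.27664787 -2.46542791] 15.170006222294347 [-0.83  0.05  1.91  0.66  0.76 -2.7 ]
(array([-0.0494, -0.0101,  0.1728]), array([-0.0057,  0.4299, -0.0091])) (array([-0.0993, -0.0087,  0.2384]), array([-0.0057,  0.4299, -0.0091]))
(array([0.035 , 0.3983, 0.1623]), array([-0.0368,  0.4288, -0.0978]))
```

>>> move_arm:
  translation:
    - [-0.005,0,0.0]
    - [-0.012,-0.002,0.03]
    - [-0.02,-0.004,0.06]
    - [-0.03,-0.006,0.1]
    - [-0.04,-0.008,0.14]
    - [-0.0494,-0.01,0.173]
    - [-0.0494,-0.01,0.173]
    - [-0.0494,-0.01,0.173]
  angular:
    - [0,0.05,0]
    - [0,0.12,0]
    - [0,0.2,0]
    - [-0.002,0.28,-0.003]
    - [-0.004,0.36,-0.006]
    - [-0.006,0.43,-0.009]
    - [-0.006,0.43,-0.009]
    - [-0.006,0.43,-0.009]

```text
time: 18.35
position: [633.4, -281.2, 190.5]
ee_rot: [-0.001, 0.037, 0.999, 0.001]
force: [-0.1, -0.1, -2.4]
finger_gap: 15.1
grip_force: 104.0
```

```bash
python3 - <<'E'
from h import *
s,p,r=state(); print(s['time'],p,s['force'],s['finger_gap'],np.round(s['joint_positions'],2))
im,w,T,m=pebs()
print(rel([645,-180,195],down(0))); print(rel([600,-75,170],down(4))); print(rel([*tw(100,0),62],down(4)))
E
```

```text
18.35 [ 633.37445352 -281.15879603  190.49290998] [-0.12252908 -0.06668987 -2.44747471] 15.10201564402346 [-0.52  0.46  1.25  0.    1.43 -2.02]
(array([-0.0099,  0.204 , -0.0053]), array([ 0.001 , -0.0002, -0.0482]))
(array([0.0957, 0.4065, 0.045 ]), array([ 0.001 , -0.0002, -0.0927]))
(array([0.1523, 0.4058, 0.261 ]), array([ 0.001 , -0.0002, -0.0927]))
```

>>> move_arm:
  translation:
    - [-0.01,0.05,-0.005]
    - [-0.01,0.12,-0.005]
    - [-0.01,0.204,-0.005]
    - [0.02,0.28,0.0]
    - [0.06,0.35,0.01]
    - [0.1,0.4,0.03]
    - [0.14,0.4058,0.08]
    - [0.152,0.4058,0.16]
    - [0.152,0.4058,0.22]
    - [0.152,0.4058,0.255]
    - [0.152,0.4058,0.261]
    - [0.152,0.4058,0.261]
  angular:
    - [0,0,-0.02]
    - [0,0,-0.03]
    - [0,0,-0.048]
    - [0,0,-0.06]
    - [0,0,-0.075]
    - [0,0,-0.09]
    - [0,0,-0.0927]
    - [0,0,-0.0927]
    - [0,0,-0.0927]
    - [0,0,-0.0927]
    - [0,0,-0.0927]
    - [0,0,-0.0927]

```text
time: 19.6
position: [571.5, -73.8, 64.2]
ee_rot: [0.001, -0.034, 0.999, 0.0]
force: [-0.3, -0.0, -2.7]
finger_gap: 15.1
grip_force: 104.0
```

```bash
python3 - <<'E'
from h import *
s,p,r=state(); print(s['time'],p,s['force'],r.as_matrix().round(3).tolist())
im,d,P=snap('side'); im2,d2,P2=snap('top')
a=cv2.resize(im[270:430,240:440],(700,560),interpolation=cv2.INTER_CUBIC)
cv2.imwrite('pics/s11.png',a[:,:,::-1])
print(rel([*tw(100,0),47],down(4)))
E
```

```text
19.6 [571.52427618 -73.83956911  64.24045047] [-0.33517744 -0.03742856 -2.7261001 ] [[-0.998, -0.069, 0.002], [-0.069, 0.998, 0.0], [-0.003, 0.0, -1.0]]
(array([0.0023, 0.0022, 0.0359]), array([-0.0004,  0.0028, -0.0005]))
```

View pics/s11.png

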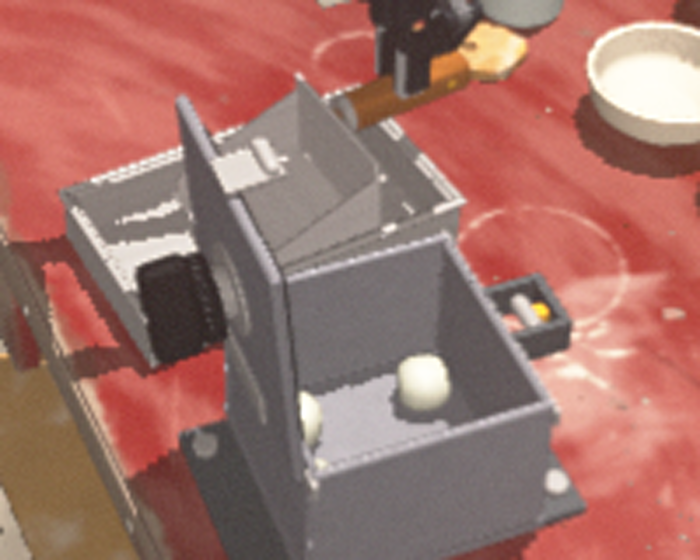

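Two pebbles show in the jar at (423,382) and (308,420), and part of a third near (320,465). I'll check with the wrist camera after setting the scoop down.

>>> move_arm:
  translation:
    - [0.002,0.002,0.014]
    - [0.002,0.002,0.026]
    - [0.002,0.002,0.034]
    - [0.002,0.002,0.037]
    - [0.002,0.002,0.037]
  angular:
    - [0,0.003,0]
    - [0,0.003,0]
    - [0,0.003,0]
    - [0,0.003,0]
    - [0,0.003,0]

```text
time: 20.2
position: [572.3, -72.6, 45.4]
ee_rot: [-0.001, -0.035, 0.999, -0.0]
force: [1.0, 1.0, 5.6]
finger_gap: 15.1
grip_force: 105.3
```

>>> move_arm:
  translation:
    - [0,0,0]
    - [0,0,0]
    - [0,0,0]
    - [0,0,0]
    - [0,0,0]
    - [0,0,0]
    - [0,0,0]
    - [0,0,0]
  angular:
    - [0,0,0]
    - [0,0,0]
    - [0,0,0]
    - [0,0,0]
    - [0,0,0]
    - [0,0,0]
    - [0,0,0]
    - [0,0,0]
  hand: -1

```text
time: 21.0
position: [570.8, -72.5, 44.2]
ee_rot: [-0.002, -0.035, 0.999, 0.0]
force: [0.1, -0.1, -0.4]
finger_gap: 85.4
grip_force: 0.0
```

```bash
python3 - <<'E'
from h import *
s,p,r=state(); print(s['time'],p,s['force'],s['finger_gap'])
print(rel([480,-190,330],down(0)))
E
```

```text
21.0 [570.80915182 -72.50234608  44.2439249 ] [ 0.11195523 -0.07861565 -0.37395518] 85.37489494679355
(array([ 0.2   , -0.2215, -0.5708]), array([ 0.0002, -0.0028,  0.0443]))
```

Now up, to look into the jar and the tray from (480,-190,330).

>>> move_arm:
  translation:
    - [0,0,-0.06]
    - [0,0,-0.15]
    - [0.02,-0.03,-0.25]
    - [0.06,-0.08,-0.35]
    - [0.1,-0.12,-0.43]
    - [0.15,-0.17,-0.51]
    - [0.2,-0.2215,-0.57]
    - [0.2,-0.2215,-0.57]
    - [0.2,-0.2215,-0.57]
    - [0.2,-0.2215,-0.57]
  angular:
    - [0,0,0]
    - [0,0,0]
    - [0,0,0.01]
    - [0,0,0.02]
    - [0,0,0.03]
    - [0,0,0.044]
    - [0,0,0.044]
    - [0,0,0.044]
    - [0,0,0.044]
    - [0,0,0.044]

```text
time: 22.0
position: [479.9, -189.1, 328.3]
ee_rot: [-0.003, -0.0, 1.0, 0.001]
force: [0.1, -1.0, -0.3]
finger_gap: 85.4
grip_force: 0.0
```

```bash
python3 - <<'E'
from h import *
s,p,r=state(); print(s['time'],p,s['force'],s['finger_gap'])
im,d,P=snap('wrist','w12'); w=cloud(d,P); np.savez('w12.npz',im=im,w=w,p=P)
def blobs(c,yaw,lim,zlo,zhi,name):
    a=np.radians(yaw); q=w[...,:2]-c; X=q@[np.cos(a),np.sin(a)];Y=q@[-np.sin(a),np.cos(a)]
    m=((abs(X)<lim[0])&(abs(Y)<lim[1])&(w[...,2]>zlo)&(w[...,2]<zhi)).astype(np.uint8)
    m=cv2.morphologyEx(m,cv2.MORPH_OPEN,np.ones((3,3)))
    k,l,st,cc=cv2.connectedComponentsWithStats(m)
    for i in range(1,k):
        if st[i,4]>60: print(name,st[i].tolist(),np.nanmedian(X[l==i]).round(),np.nanmedian(Y[l==i]).round(),np.nanmedian(w[...,2][l==i]).round())
blobs(J,YJ,(56,54),26,60,'jar')
# scoop handle
hsv=cv2.cvtColor(im,cv2.COLOR_RGB2HSV)
m=(hsv[...,0]>7)&(hsv[...,0]<18)&(hsv[...,1]>120)&(hsv[...,2]>60)&(w[...,2]>50)&(w[...,2]<90)&(abs(w[...,0]-575)<80)&(abs(w[...,1]+73)<50)
v,u=np.nonzero(m); 
if len(u): rc=cv2.minAreaRect(np.c_[u,v].astype(np.float32)); print(len(u),onplane(P,[rc[0]],77),onplane(P,cv2.boxPoints(rc),77).round(1)[:,:2].tolist())
E
```

```text
22.0 [ 479.90612166 -189.13492653  328.31166536] [ 0.05298369 -0.99511105 -0.33917387] 85.38881098729394
jar [212, 109, 26, 28, 585] -41.0 -21.0 39.0
jar [254, 120, 26, 26, 530] -34.0 26.0 38.0
jar [252, 186, 26, 25, 522] 40.0 27.0 38.0
1211 [[568.86085704 -76.24150077  77.        ]] [[528.1, -89.6], [528.1, -68.8], [612.0, -61.9], [611.9, -84.0]]
```

View pics/w12.png

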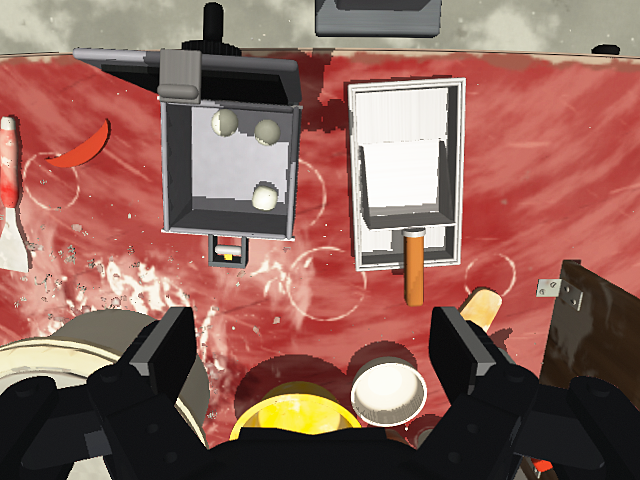

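All three pebbles lie in the jar, at (223,122), (267,131) and (264,197). The tray is empty apart from the scoop, which lies flat with its handle to the far end at (414,265). Next is the lid.

```bash
python3 - <<'E'
from h import *
Z=np.load('w12.npz',allow_pickle=True);P=Z['p'].item();w=Z['w'];g=cv2.cvtColor(Z['im'],cv2.COLOR_RGB2GRAY)
c=cv2.cornerSubPix(g,np.array([[163,231],[293,240]],np.float32).reshape(-1,1,2),(4,4),(-1,-1),(3,30,.01)).reshape(-1,2)
W=onplane(P,c,103)[:,:2]; d=W[1]-W[0]; yaw=np.degrees(np.arctan2(-d[0],d[1])); u=np.array([d[1],-d[0]])/np.linalg.norm(d)
print(c,W.round(1),np.linalg.norm(d),yaw,'centre',W.mean(0)-66*u)
S=np.load('side0.npz')['w']
for n,w in(('wrist',w),('side',S),('top',np.load('top0.npz')['w'])):
    q=w[...,:2]-J; X=q@U; Y=q@[-U[1],U[0]]
    m=(X<-45)&(X>-140)&(abs(Y)<72)&(w[...,2]>120)&(w[...,2]<260)
    for lo in range(120,250,20):
        k=m&(w[...,2]>=lo)&(w[...,2]<lo+20)&(abs(Y)>32)
        if k.sum()>5: print(n,lo,k.sum(),np.percentile(X[k],[5,50,95]).round(1),np.percentile(Y[k],[2,98]).round(0),w[...,2][k].max().round(1))
    k=m&(abs(Y)<30)&(X<-100); 
    if k.sum(): print('cap',k.sum(),X[k].min().round(1),np.median(Y[k]).round(1),np.median(w[...,2][k]).round(1))
s,p,r=state(); print(np.round(s['joint_positions'],2))
E
```

```text
[[161.16965 230.22105]
 [293.28122 238.59201]] [[ 514.4 -343.4]
 [ 523.3 -208.7]] 134.97563453280776 -3.7761600305263308 centre [ 452.98272625 -271.71912627]
wrist 120 132 [-69.8 -64.7 -63.3] [-3. 64.] 140.0
wrist 140 177 [-71.  -66.5 -65.1] [-59.  63.] 160.0
wrist 160 253 [-73.  -68.1 -66.7] [-60.  63.] 179.9
wrist 180 356 [-74.7 -69.8 -68.5] [-59.  63.] 199.9
wrist 200 456 [-76.1 -71.5 -70.3] [-60.  63.] 220.0
wrist 220 1285 [-78.8 -76.3 -72.3] [-67.  62.] 240.0
wrist 240 1344 [-84.2 -81.1 -78.3] [-69.  61.] 244.7
cap 762 -125.7 1.8 194.6
side 120 80 [-73.7 -72.1 -63.5] [-72. -33.] 139.7
side 140 105 [-75.8 -74.2 -64.5] [-72.  58.] 159.9
side 160 113 [-77.6 -76.3 -67.3] [-72.  59.] 180.0
side 180 119 [-79.5 -78.2 -70.6] [-72.  59.] 199.6
side 200 115 [-81.4 -80.1 -69.9] [-72.  57.] 220.0
side 220 140 [-83.2 -81.7 -71.7] [-72.  58.] 240.0
side 240 139 [-83.4 -80.8 -77.2] [-71.  61.] 245.9
cap 406 -123.6 -8.6 178.3
top 120 40 [-77.4 -75.6 -72.4] [-70.  63.] 139.9
top 140 40 [-79.2 -77.7 -74.3] [-71.  62.] 159.5
top 160 37 [-80.8 -79.6 -76.5] [-68.  64.] 178.4
top 180 42 [-83.1 -81.2 -78.3] [-68.  64.] 199.3
top 200 38 [-84.8 -83.3 -80.9] [-65.  64.] 219.9
top 220 67 [-86.6 -84.7 -74.7] [-68.  63.] 239.8
top 240 56 [-87.1 -83.7 -80.7] [-69.  62.] 249.3
cap 79 -124.8 -0.6 191.7
[-0.51  0.14  1.38 -0.    1.62 -2.08]
```

```bash
cat >> h.py <<'E'
J=np.array([452.5,-271.5]); YJ=-4.0; U=np.array([np.cos(np.radians(YJ)),np.sin(np.radians(YJ))])
def jw(u,z,y=0): q=J+U*u+np.array([-U[1],U[0]])*y; return [q[0],q[1],z]
E
python3 - <<'E'
from h import *
print(rel(jw(-125,330),down(-4)));print(rel(jw(-125,223),down(-4)))
E
```

```text
(array([ 0.3044, -0.1475, -0.0028]), array([ 0.0015, -0.0044,  0.0453]))
(array([ 0.3029, -0.1481,  0.2112]), array([ 0.0015, -0.0044,  0.0453]))
```

>>> move_arm:
  translation:
    - [0.1,-0.05,-0.003]
    - [0.2,-0.1,-0.003]
    - [0.304,-0.147,-0.003]
    - [0.304,-0.147,-0.003]
    - [0.303,-0.148,0.06]
    - [0.303,-0.148,0.14]
    - [0.303,-0.148,0.2]
    - [0.303,-0.148,0.211]
    - [0.303,-0.148,0.211]
  angular:
    - [0,0,0.02]
    - [0,0,0.045]
    - [0,0,0.045]
    - [0,0,0.045]
    - [0,-0.002,0.045]
    - [0,-0.004,0.045]
    - [0,-0.004,0.045]
    - [0,-0.004,0.045]
    - [0,-0.004,0.045]
  hand: 1
  force: 60

```text
time: 22.95
position: [328.0, -262.8, 223.3]
ee_rot: [-0.0, 0.034, 0.999, 0.002]
force: [-0.3, -0.4, -0.6]
finger_gap: 0.0
grip_force: 0.0
```

```bash
python3 - <<'E'
from h import *
s,p,r=state(); print(s['time'],p,s['force'],s['finger_gap'],np.round(s['joint_positions'],2))
for u,z in [(-98,125),(-65,125),(-33,117),(-5,100),(19,77),(35,49),(42,28),(44,18)]:
    print(rel(jw(u,105+z),down(-4)))
E
```

```text
22.95 [ 328.04133956 -262.81120109  223.33541783] [-0.26358212 -0.38412949 -0.57171681] 0.005486397053279824 [-0.84  0.03  1.77  0.    1.35 -2.35]
(array([-0.0535,  0.    , -0.0134]), array([ 0.002 , -0.0005,  0.0006]))
(array([-0.1195, -0.    , -0.0134]), array([ 0.002 , -0.0005,  0.0006]))
(array([-0.1835, -0.0002,  0.0025]), array([ 0.002 , -0.0005,  0.0006]))
(array([-0.2396, -0.0003,  0.0365]), array([ 0.002 , -0.0005,  0.0006]))
(array([-0.2876, -0.0005,  0.0824]), array([ 0.002 , -0.0005,  0.0006]))
(array([-0.3196, -0.0007,  0.1384]), array([ 0.002 , -0.0005,  0.0006]))
(array([-0.3337, -0.0009,  0.1804]), array([ 0.002 , -0.0005,  0.0006]))
(array([-0.3377, -0.0009,  0.2004]), array([ 0.002 , -0.0005,  0.0006]))
```

>>> move_arm:
  translation:
    - [-0.03,0,-0.006]
    - [-0.0535,0,-0.0134]
    - [-0.075,0,-0.0134]
    - [-0.1,0,-0.0134]
    - [-0.1195,0,-0.0134]
    - [-0.14,0,-0.01]
    - [-0.162,0,-0.005]
    - [-0.1835,0,0.0025]
    - [-0.203,0,0.012]
    - [-0.222,0,0.024]
    - [-0.2396,0,0.0365]
    - [-0.256,0,0.051]
    - [-0.272,0,0.066]
    - [-0.2876,-0.0005,0.0824]
    - [-0.298,-0.0005,0.1]
    - [-0.309,-0.0005,0.119]
    - [-0.3196,-0.0005,0.1384]
    - [-0.327,-0.0005,0.159]
    - [-0.3337,-0.001,0.1804]
  angular:
    - [0,0,0]
    - [0,0,0]
    - [0,0,0]
    - [0,0,0]
    - [0,0,0]
    - [0,0,0]
    - [0,0,0]
    - [0,0,0]
    - [0,0,0]
    - [0,0,0]
    - [0,0,0]
    - [0,0,0]
    - [0,0,0]
    - [0,0,0]
    - [0,0,0]
    - [0,0,0]
    - [0,0,0]
    - [0,0,0]
    - [0,0,0]

```text
time: 24.85
position: [523.9, -280.7, 147.9]
ee_rot: [0.033, 0.037, 0.999, -0.006]
force: [42.9, 8.2, 25.5]
finger_gap: 0.3
grip_force: 24.6
```

```bash
python3 - <<'E'
from h import *
s,p,r=state(); print(s['time'],p,s['force'],np.round(s['joint_positions'],2))
im,d,P=snap('side'); w=cloud(d,P); q=w[...,:2]-J; X=q@U; Y=q@[-U[1],U[0]]
for lo in range(-60,80,15):
    k=(X>=lo)&(X<lo+15)&(Y>-66)&(Y<-35)&(w[...,2]>95)&(w[...,2]<300)
    if k.sum(): print(lo,k.sum(),np.percentile(w[...,2][k],[10,50,90]).round(1))
print(rel(jw(45,111),down(-4)))
E
```

```text
24.85 [ 523.90012248 -280.72298784  147.88671861] [42.93578709  8.15745816 25.46221642] [-0.63  0.31  1.61  0.03  1.16 -2.13]
-60 191 [101.3 118.5 122.9]
-45 195 [101.1 126.6 130.9]
-30 195 [102.1 135.3 140. ]
-15 195 [101.9 143.7 148.2]
0 188 [101.7 152.6 156.5]
15 195 [101.9 160.8 164.9]
30 195 [101.9 169.3 174. ]
45 363 [105.4 255.1 288.2]
60 293 [100.7 267.5 289.9]
75 9 [228.2 261.9 268.3]
(array([0.0602, 0.0086, 0.0667]), array([-0.0056,  0.0421, -0.0033]))
```

>>> move_arm:
  translation:
    - [-0.03,0,-0.01]
    - [-0.06,0,-0.02]
    - [-0.09,0,-0.03]
    - [-0.09,0,-0.1]
    - [-0.09,0,-0.17]
    - [-0.09,0,-0.22]
    - [-0.04,0,-0.22]
    - [0.04,0,-0.22]
    - [0.054,0,-0.2]
    - [0.054,0,-0.16]
    - [0.054,0,-0.13]
    - [0.054,0,-0.13]
  angular:
    - [0,0,0]
    - [0,0,0]
    - [0,0,0]
    - [0,0,0]
    - [0,0,0]
    - [0,0,0]
    - [0,0,0]
    - [0,0,0]
    - [0,0,0]
    - [0,0,0]
    - [0,0,0]
    - [0,0,0]

```text
time: 26.1
position: [466.4, -273.3, 197.6]
ee_rot: [-0.001, 0.035, 0.999, 0.001]
force: [-0.6, 0.1, -0.2]
finger_gap: 0.0
grip_force: 0.0
```

```bash
cat >> h.py <<'E'
def lid():
    im,d,P=snap('side'); w=cloud(d,P); q=w[...,:2]-J; X=q@U; Y=q@[-U[1],U[0]]; pts=[]
    for lo in range(-60,60,15):
        k=(X>=lo)&(X<lo+15)&(Y>-66)&(Y<-35)&(w[...,2]>104)&(w[...,2]<200)
        if k.sum()>30: pts.append((lo+7.5,np.median(w[...,2][k])))
    pts=np.array(pts);f=np.polyfit(pts[:,0],pts[:,1],1); print('lid angle',np.arctan(f[0]).round(3),pts.round(1).tolist())
    s,p,r=state(); print(s['time'],'u,y',((p[:2]-J)@U).round(1),((p[:2]-J)@[-U[1],U[0]]).round(1),'z',p[2].round(1),'F',np.round(s['force'],1))
E
python3 - <<'E'
from h import *
lid()
for u,z in [(25,155),(33,140),(40,125),(45,113)]: print(rel(jw(u,z),down(-4)))
E
```

```text
lid angle 0.5 [[-52.5, 118.8], [-37.5, 127.5], [-22.5, 136.0], [-7.5, 143.3], [7.5, 152.2], [22.5, 160.7], [37.5, 169.2], [52.5, 175.5]]
26.15 u,y 14.9 -1.4 z 198.9 F [-0.2  0.5  0. ]
(array([-0.0202,  0.0026,  0.0878]), array([ 0.001 , -0.0001, -0.0002]))
(array([-0.0362,  0.0025,  0.1178]), array([ 0.001 , -0.0001, -0.0002]))
(array([-0.0502,  0.0025,  0.1478]), array([ 0.001 , -0.0001, -0.0002]))
(array([-0.0602,  0.0025,  0.1718]), array([ 0.001 , -0.0001, -0.0002]))
```

>>> move_arm:
  translation:
    - [-0.006,0.002,0.03]
    - [-0.013,0.002,0.06]
    - [-0.0202,0.002,0.0878]
    - [-0.026,0.002,0.1]
    - [-0.031,0.002,0.11]
    - [-0.036,0.002,0.12]
    - [-0.042,0.002,0.13]
    - [-0.047,0.002,0.14]
    - [-0.052,0.002,0.15]
  angular:
    - [0,0,0]
    - [0,0,0]
    - [0,0,0]
    - [0,0,0]
    - [0,0,0]
    - [0,0,0]
    - [0,0,0]
    - [0,0,0]
    - [0,0,0]

```text
time: 27.05
position: [494.2, -275.5, 124.9]
ee_rot: [0.001, 0.035, 0.999, -0.0]
force: [-0.3, -0.6, 0.6]
finger_gap: 0.1
grip_force: 0.5
```

```bash
python3 - <<'E'
from h import *
lid()
E
```

```text
lid angle 0.33 [[-52.5, 115.9], [-37.5, 120.9], [-22.5, 126.3], [-7.5, 131.3], [7.5, 136.5], [22.5, 141.2], [37.5, 146.9], [52.5, 151.7]]
27.1 u,y 41.7 -0.8 z 123.9 F [ 0.1 -0.8  0.3]
```

```bash
python3 - <<'E'
from h import *
lid()
im,d,P=snap('wrist'); w=cloud(d,P); q=w[...,:2]-J; X=q@U; Y=q@[-U[1],U[0]]
for y0 in (-60,-40,-20,20,40):
    o=[]
    for lo in range(-75,75,15):
        k=(X>=lo)&(X<lo+15)&(Y>y0)&(Y<y0+20)&(w[...,2]>90)&(w[...,2]<220); o.append(np.nanmedian(w[...,2][k]).round(0) if k.sum()>10 else None)
    print(y0,o)
E
```

```text
lid angle 0.323 [[-52.5, 115.6], [-37.5, 120.9], [-22.5, 125.7], [-7.5, 130.9], [7.5, 136.0], [22.5, 140.8], [37.5, 145.5], [52.5, 151.1]]
27.15 u,y 41.3 -0.7 z 124.1 F [-0.6 -0.3 -0.2]
-60 [np.float64(110.0), np.float64(115.0), np.float64(120.0), np.float64(125.0), np.float64(130.0), np.float64(135.0), np.float64(141.0), np.float64(145.0), np.float64(149.0), np.float64(152.0)]
-40 [np.float64(111.0), np.float64(116.0), np.float64(120.0), np.float64(125.0), np.float64(130.0), np.float64(135.0), np.float64(202.0), np.float64(203.0), np.float64(201.0), None]
-20 [np.float64(113.0), np.float64(116.0), np.float64(166.0), np.float64(170.0), np.float64(152.0), np.float64(155.0), np.float64(187.0), np.float64(172.0), np.float64(187.0), None]
20 [np.float64(111.0), np.float64(116.0), np.float64(120.0), np.float64(125.0), np.float64(130.0), np.float64(135.0), np.float64(203.0), np.float64(204.0), np.float64(202.0), None]
40 [np.float64(110.0), np.float64(115.0), np.float64(120.0), np.float64(125.0), np.float64(130.0), np.float64(135.0), np.float64(140.0), np.float64(145.0), np.float64(149.0), np.float64(152.0)]
```

```bash
python3 - <<'E'
from h import *
im,d,P=snap('side'); w=cloud(d,P); q=w[...,:2]-J; X=q@U; Y=q@[-U[1],U[0]]
g=im.mean(-1)
for z in range(105,215,8):
    k=(X>-20)&(X<110)&(abs(Y)<32)&(w[...,2]>=z)&(w[...,2]<z+8)
    if k.sum()>3: print(z,k.sum(),'u',np.percentile(X[k],[5,25,50,75,95]).round(0),'Y',np.percentile(Y[k],[5,50,95]).round(0),'g',np.median(g[k]))
s,p,r=state();print(p,r.as_matrix().round(3).tolist())
E
```

```text
121 47 u [-20. -18. -17. -15. -10.] Y [-31. -23.  -6.] g 110.0
129 132 u [-15.  -9.  -3.   4.  20.] Y [-31. -22. -11.] g 119.33333333333334
137 352 u [-5. 18. 26. 32. 75.] Y [-29. -13.  23.] g 111.33333333333333
145 333 u [-15.  -2.  40.  51.  65.] Y [-29. -14.  14.] g 110.33333333333333
153 212 u [-11.   2.  30.  61.  68.] Y [-25.  -8.   3.] g 60.83333333333333
161 108 u [-18.  -6.  10.  33.  45.] Y [-14.  -6.   1.] g 55.0
169 139 u [-18. -12.   1.  32.  43.] Y [-15.  -4.   4.] g 57.0
177 99 u [-11.  -2.   4.  30.  37.] Y [-14.   0.   8.] g 56.0
185 12 u [29. 30. 30. 31. 34.] Y [-12.  -7.   5.] g 103.5
193 54 u [28. 29. 30. 32. 43.] Y [-30.  -6.  20.] g 58.166666666666664
201 70 u [28. 29. 30. 36. 46.] Y [-29. -14.  27.] g 56.0
209 44 u [25. 29. 30. 38. 48.] Y [-25. -15.  29.] g 57.666666666666664
[ 493.53570207 -275.04992133  124.57975472] [[-0.998, 0.07, 0.001], [0.07, 0.998, 0.0], [-0.001, 0.0, -1.0]]
```

>>> move_arm:
  translation:
    - [0,0,-0.01]
    - [0,0,-0.02]
    - [0,0,-0.03]
    - [0,0,-0.03]
  angular:
    - [0,0,0]
    - [0,0,0]
    - [0,0,0]
    - [0,0,0]

```text
time: 27.65
position: [494.3, -275.7, 141.2]
ee_rot: [0.002, 0.035, 0.999, -0.001]
force: [-0.8, 0.6, 0.6]
finger_gap: 0.2
grip_force: 0.0
```

```bash
python3 - <<'E'
from h import *
lid()
E
```

```text
lid angle 0.321 [[-52.5, 116.0], [-37.5, 120.9], [-22.5, 125.6], [-7.5, 130.9], [7.5, 135.5], [22.5, 140.5], [37.5, 145.9], [52.5, 150.9]]
27.7 u,y 41.7 -1.0 z 140.7 F [ 0.1 -0.3  0.1]
```

>>> move_arm:
  translation:
    - [0,0,0.01]
    - [0,0,0.02]
    - [0,0,0.03]
    - [0,0,0.035]
    - [0,0,0.04]
    - [0,0,0.045]
    - [0,0,0.05]
    - [0,0,0.055]
  angular:
    - [0,0,0]
    - [0,0,0]
    - [0,0,0]
    - [0,0,0]
    - [0,0,0]
    - [0,0,0]
    - [0,0,0]
    - [0,0,0]

```text
time: 28.5
position: [493.9, -275.3, 112.3]
ee_rot: [0.001, 0.035, 0.999, -0.0]
force: [0.8, 0.5, 0.9]
finger_gap: -0.0
grip_force: 0.5
```

```bash
python3 - <<'E'
from h import *
lid()
E
```

```text
lid angle 0.236 [[-52.5, 114.3], [-37.5, 117.4], [-22.5, 121.3], [-7.5, 124.7], [7.5, 128.6], [22.5, 131.8], [37.5, 135.8], [52.5, 139.3]]
28.55 u,y 41.3 -0.8 z 111.9 F [ 0.6 -0.9  0.2]
```

>>> move_arm:
  translation:
    - [0,0,-0.04]
    - [0,0,-0.1]
    - [0,0,-0.18]
    - [0,0,-0.24]
    - [0,0,-0.24]
  angular:
    - [0,0,0]
    - [0,0,0]
    - [0,0,0]
    - [0,0,0]
    - [0,0,0]

```text
time: 29.05
position: [495.7, -276.8, 237.2]
ee_rot: [0.005, 0.035, 0.999, -0.003]
force: [0.6, 0.4, 0.1]
finger_gap: -0.2
grip_force: 0.0
```

```bash
python3 - <<'E'
from h import *
s,p,r=state();print(p, s['finger_gap'])
im,d,P=snap('side'); w=cloud(d,P); q=w-p; V=q@r.as_matrix() # tool coords
print('per tool-z bin: x range, y range')
for z in range(-110,45,10):
    k=(abs(V[...,0])<60)&(abs(V[...,1])<60)&(V[...,2]>=z)&(V[...,2]<z+10)
    if k.sum()>3: print(z,k.sum(),np.percentile(V[...,0][k],[2,50,98]).round(0),np.percentile(V[...,1][k],[2,50,98]).round(0))
E
```

```text
[ 495.69486198 -276.83126352  237.19168924] -0.19131048150672672
per tool-z bin: x range, y range
-110 168 [-8. 12. 17.] [-58. -15.  51.]
-100 173 [-8. 12. 17.] [-50. -15.  47.]
-90 86 [-8. 12. 13.] [-44. -15.  39.]
-80 129 [-9. 11. 14.] [-33.  -9.  32.]
-70 30 [ 0. 11. 13.] [-13.  -3.  13.]
-60 70 [-7.  7. 12.] [-15.  -8.   6.]
-50 67 [-6.  6. 12.] [-15. -11.   5.]
-40 55 [-6.  7. 12.] [-15.  -9.   4.]
-30 15 [-7.  6. 10.] [-8. -7.  7.]
```

```bash
python3 - <<'E'
from h import *
s,p,r=state();print(p)
for u,z in [(50,150),(50,105),(50,92),(50,86)]: print(rel(jw(u,z),down(-4)))
E
```

```text
[ 494.46761342 -275.91780565  234.58611423]
(array([-0.0147,  0.0034,  0.1693]), array([-0.0016,  0.0037, -0.0002]))
(array([-0.0142,  0.0036,  0.2593]), array([-0.0016,  0.0037, -0.0002]))
(array([-0.014 ,  0.0037,  0.2852]), array([-0.0016,  0.0037, -0.0002]))
(array([-0.0139,  0.0037,  0.2972]), array([-0.0016,  0.0037, -0.0002]))
```

>>> move_arm:
  translation:
    - [-0.015,0.003,0.08]
    - [-0.015,0.003,0.16]
    - [-0.015,0.003,0.21]
    - [-0.015,0.003,0.23]
    - [-0.015,0.003,0.24]
    - [-0.015,0.003,0.25]
    - [-0.015,0.003,0.26]
    - [-0.015,0.003,0.27]
    - [-0.015,0.003,0.275]
    - [-0.015,0.003,0.275]
  angular:
    - [0,0,0]
    - [0,0,0]
    - [0,0,0]
    - [0,0,0]
    - [0,0,0]
    - [0,0,0]
    - [0,0,0]
    - [0,0,0]
    - [0,0,0]
    - [0,0,0]

```text
time: 30.1
position: [502.1, -274.7, 95.6]
ee_rot: [0.002, 0.035, 0.999, -0.001]
force: [0.6, 0.3, 2.3]
finger_gap: -0.1
grip_force: 0.9
```

```bash
python3 - <<'E'
from h import *
lid()
E
```

```text
lid angle 0.089 [[-52.5, 112.3], [-37.5, 113.4], [-22.5, 114.9], [-7.5, 116.5], [7.5, 117.2], [22.5, 118.7], [37.5, 120.5], [52.5, 121.5]]
30.15 u,y 49.6 0.3 z 95.6 F [0.7 0.7 2.7]
```

>>> move_arm:
  translation:
    - [0,0,0.006]
    - [0,0,0.012]
    - [0,0,0.018]
    - [0,0,0.022]
    - [0,0,0.022]
  angular:
    - [0,0,0]
    - [0,0,0]
    - [0,0,0]
    - [0,0,0]
    - [0,0,0]

```text
time: 30.65
position: [501.1, -274.1, 84.9]
ee_rot: [0.001, 0.035, 0.999, -0.0]
force: [-2.2, 1.3, 9.2]
finger_gap: 0.1
grip_force: 4.5
```

```bash
python3 - <<'E'
from h import *
lid()
E
```

```text
lid angle 0.003 [[-52.5, 111.5], [-37.5, 111.4], [-22.5, 111.3], [-7.5, 111.3], [7.5, 111.2], [22.5, 111.2], [37.5, 112.2], [52.5, 111.5]]
30.7 u,y 48.7 0.8 z 84.9 F [-1.9  0.2  9. ]
```

>>> move_arm:
  translation:
    - [0,0,0.004]
    - [0,0,0.004]
    - [0,0,0.0]
    - [0,0,-0.08]
    - [0,0,-0.16]
    - [0,0,-0.26]
    - [0.06,0,-0.36]
    - [0.12,0,-0.4]
    - [0.12,0,-0.4]
    - [0.12,0,-0.4]
  angular:
    - [0,0,0]
    - [0,0,0]
    - [0,0,0]
    - [0,0,0]
    - [0,0,0]
    - [0,0,0]
    - [0,0,0]
    - [0,0,0]
    - [0,0,0]
    - [0,0,0]
  hand: -1

```text
time: 31.7
position: [440.8, -269.7, 283.8]
ee_rot: [0.001, 0.035, 0.999, 0.0]
force: [0.4, -0.2, -0.6]
finger_gap: 85.4
grip_force: 0.0
```

```bash
cat >> h.py <<'E'
def wing(n):
    im,d,P=snap(n); w=cloud(d,P); q=w[...,:2]-J; X=q@U; Y=q@[-U[1],U[0]]
    k=(abs(X)<35)&(abs(Y)<35)&(w[...,2]>146)&(w[...,2]<170)
    if k.sum()<20: print(n,'few'); return
    pts=w[k]; rc=cv2.minAreaRect(pts[:,:2].astype(np.float32)); c=pts[:,:2].mean(0); _,S,V=np.linalg.svd(pts[:,:2]-c)
    print(n,k.sum(),'rect',np.round(rc[0],1),np.round(rc[1],1),round(rc[2],1),'mean',c.round(1),'ang',np.degrees(np.arctan2(V[0,1],V[0,0])).round(1),'ztop',np.percentile(pts[:,2],[50,95]).round(1))
E
python3 - <<'E'
from h import *
lid(); wing('wrist'); wing('side'); wing('top')
s,p,r=state();print(p,np.round(s['joint_positions'],2))
E
```

```text
lid angle 0.002 [[-52.5, 111.1], [-37.5, 111.4], [-22.5, 111.2], [-7.5, 111.1], [7.5, 111.3], [22.5, 111.3], [37.5, 111.3], [52.5, 111.5]]
31.75 u,y -11.7 1.1 z 282.7 F [ 0.1 -0.5 -0.3]
wrist 1172 rect [ 455.2 -272.1] [54.1 14.1] 10.6 mean [ 453.3 -272.1] ang 10.6 ztop [153.5 155.5]
side 240 rect [ 456.3 -272.8] [52.9 16.4] 9.8 mean [ 454.9 -274.9] ang -170.0 ztop [154.  157.3]
top few
[ 441.20786365 -269.52286684  281.74456496] [-0.68  0.15  1.48  0.    1.51 -2.19]
```

```bash
python3 - <<'E'
from h import *
print(rel([454.8,-272.2,180],down(10.6)),rel([454.8,-272.2,114],down(10.6)))
E
```

```text
(array([-0.0277, -0.004 ,  0.2035]), array([ 0.0017, -0.0004, -0.1622])) (array([-0.0278, -0.0043,  0.3355]), array([ 0.0017, -0.0004, -0.1622]))
```

>>> move_arm:
  translation:
    - [-0.028,-0.004,0.06]
    - [-0.028,-0.004,0.13]
    - [-0.028,-0.004,0.2]
    - [-0.028,-0.004,0.25]
    - [-0.028,-0.004,0.29]
    - [-0.028,-0.004,0.32]
    - [-0.028,-0.004,0.335]
    - [-0.028,-0.004,0.335]
    - [-0.028,-0.004,0.335]
  angular:
    - [0,0,-0.09]
    - [0,0,-0.162]
    - [0,0,-0.162]
    - [0,0,-0.162]
    - [0,0,-0.162]
    - [0,0,-0.162]
    - [0,0,-0.162]
    - [0,0,-0.162]
    - [0,0,-0.162]

```text
time: 32.8
position: [455.8, -273.1, 116.3]
ee_rot: [0.001, -0.092, 0.996, -0.0]
force: [-0.3, -0.5, -0.2]
finger_gap: 85.5
grip_force: 0.0
```

```bash
python3 - <<'E'
from h import *
s,p,r=state();print(p,s['force'],np.round(s['joint_positions'],2)); wing('side')
im,d,P=snap('side'); w=cloud(d,P); V=(w-p)@r.as_matrix()
for z in range(-70,10,8):
    for sg in(-1,1):
        k=(abs(V[...,0])<25)&(sg*V[...,1]>30)&(sg*V[...,1]<75)&(V[...,2]>=z)&(V[...,2]<z+8)
        if k.sum()>3: print(z,sg,k.sum(),np.percentile(V[...,1][k],[5,95]).round(0))
E
```

```text
[ 455.75390281 -273.11312859  116.32727506] [-0.33707354 -0.45293674 -0.24794058] [-0.67  0.28  1.74  0.    1.12 -2.43]
side 219 rect [ 455.9 -263. ] [47.9 47.2] 79.9 mean [ 452.7 -275.1] ang 9.7 ztop [154.  157.4]
-70 -1 33 [-57. -45.]
-70 1 39 [41. 48.]
-62 -1 45 [-57. -46.]
-62 1 37 [41. 48.]
-54 -1 38 [-56. -44.]
-54 1 43 [41. 48.]
-46 -1 11 [-50. -43.]
-46 1 26 [41. 45.]
-6 -1 6 [-69. -48.]
2 -1 511 [-70. -32.]
2 1 362 [34. 69.]
```

>>> move_arm:
  translation:
    - [0,0,0.006]
    - [0,0,0.006]
    - [0,0,0.006]
    - [0,0,0.006]
    - [0,0,0.006]
    - [0,0,0.006]
    - [0,0,0.006]
    - [0,0,0.006]
    - [0,0,0.006]
    - [0,0,0.006]
  angular:
    - [0,0,0]
    - [0,0,0]
    - [0,0,0]
    - [0,0,0]
    - [0,0,0]
    - [0,0,0]
    - [0,0,0]
    - [0,0,0]
    - [0,0,0]
    - [0,0,0]
  hand: 1
  force: 60

```text
time: 33.9
position: [455.2, -272.1, 113.7]
ee_rot: [0.001, -0.092, 0.996, 0.001]
force: [-1.0, 3.9, 6.0]
finger_gap: 12.4
grip_force: 59.7
```

```bash
python3 - <<'E'
from h import *
s,p,r=state();print(p,np.round(s['force'],1),np.round(s['torque'],2),s['finger_gap'],s['grip_force'])
E
```

```text
[ 455.17747306 -272.11750518  113.69986518] [-1.   3.9  6. ] [0.63 0.16 0.01] 12.394604833826266 59.69309449195862
```

>>> move_arm:
  translation:
    - [0,0,0]
    - [0,0,0]
    - [0,0,0]
    - [0,0,0]
    - [0,0,0]
    - [0,0,0]
    - [0,0,0]
    - [0,0,0]
    - [0,0,0]
    - [0,0,0]
    - [0,0,0]
    - [0,0,0]
    - [0,0,0]
    - [0,0,0]
  angular:
    - [0,0,0.04]
    - [0,0,0.11]
    - [0,0,0.19]
    - [0,0,0.27]
    - [0,0,0.35]
    - [0,0,0.43]
    - [0,0,0.51]
    - [0,0,0.59]
    - [0,0,0.67]
    - [0,0,0.75]
    - [0,0,0.83]
    - [0,0,0.91]
    - [0,0,0.95]
    - [0,0,0.95]

```text
time: 35.3
position: [456.1, -270.2, 113.7]
ee_rot: [-0.0, 0.609, 0.793, 0.003]
force: [2.6, 8.3, 6.6]
finger_gap: 12.6
grip_force: 59.8
```

```bash
python3 - <<'E'
from h import *
s,p,r=state();print(p,np.round(s['force'],1),np.round(s['torque'],2),s['finger_gap'],s['grip_force'],np.round(s['joint_positions'],2)); x=r.as_matrix()[:,0];print('tool x ang',np.degrees(np.arctan2(x[1],x[0]))); lid(); wing('side')
E
```

```text
[ 456.14860928 -270.21181951  113.70894779] [2.6 8.3 6.6] [ 1.38 -0.22 -0.04] 12.553017834683713 59.780598878860474 [-0.67  0.28  1.74  0.01  1.12 -0.93]
tool x ang 104.9545442790517
lid angle -0.001 [[-52.5, 111.2], [-37.5, 111.2], [-22.5, 111.2], [-7.5, 111.4], [7.5, 111.0], [22.5, 111.7], [37.5, 110.9], [52.5, 111.1]]
35.35 u,y 3.5 1.5 z 113.7 F [1.3 8.1 6.1]
side 281 rect [ 452.9 -280. ] [33.1 39.3] 71.1 mean [ 454.6 -282.4] ang 168.4 ztop [155.7 168.4]
```

>>> move_arm:
  translation:
    - [0,0,0]
    - [0,0,0]
    - [0,0,0]
    - [0,0,0]
    - [0,0,0]
    - [0,0,0]
    - [0,0,0]
    - [0,0,0]
    - [0,0,0]
    - [0,0,0]
    - [0,0,0]
    - [0,0,0]
    - [0,0,0]
    - [0,0,0]
  angular:
    - [0,0,0.04]
    - [0,0,0.11]
    - [0,0,0.19]
    - [0,0,0.27]
    - [0,0,0.35]
    - [0,0,0.43]
    - [0,0,0.51]
    - [0,0,0.59]
    - [0,0,0.67]
    - [0,0,0.75]
    - [0,0,0.83]
    - [0,0,0.91]
    - [0,0,0.95]
    - [0,0,0.95]

```text
time: 36.8
position: [458.2, -271.0, 113.8]
ee_rot: [-0.001, 0.986, 0.169, 0.004]
force: [6.1, 6.8, 3.3]
finger_gap: 12.4
grip_force: 59.4
```

```bash
python3 - <<'E'
from h import *
s,p,r=state();print(p,np.round(s['force'],1),np.round(s['torque'],2),s['finger_gap'],s['grip_force'],np.round(s['joint_positions'],2)); x=r.as_matrix()[:,0];print('tool x ang',np.degrees(np.arctan2(x[1],x[0]))); lid()
E
```

```text
[ 458.15389819 -271.03759576  113.76292242] [6.1 6.8 3.3] [ 1.23 -0.84 -0.02] 12.382406796544565 59.38036859035492 [-0.67  0.28  1.74  0.01  1.12  0.56]
tool x ang 19.42576118613266
lid angle 0.0 [[-52.5, 111.1], [-37.5, 111.4], [-22.5, 111.5], [-7.5, 111.3], [7.5, 111.7], [22.5, 111.1], [37.5, 111.2], [52.5, 111.4]]
36.85 u,y 5.6 0.8 z 113.8 F [5.6 6.3 3.4]
```

>>> move_arm:
  translation:
    - [0,0,0]
    - [0,0,0]
    - [0,0,0]
    - [0,0,0]
    - [0,0,0]
    - [0,0,0]
    - [0,0,0]
    - [0,0,0]
    - [0,0,0]
    - [0,0,0]
  angular:
    - [0,0,0.04]
    - [0,0,0.11]
    - [0,0,0.19]
    - [0,0,0.27]
    - [0,0,0.35]
    - [0,0,0.43]
    - [0,0,0.5]
    - [0,0,0.55]
    - [0,0,0.55]
    - [0,0,0.55]

```text
time: 37.85
position: [458.2, -272.4, 113.8]
ee_rot: [-0.001, 0.966, -0.259, 0.004]
force: [5.7, 4.4, 2.6]
finger_gap: 12.6
grip_force: 59.3
```

>>> move_arm:
  translation:
    - [0,0,0]
    - [0,0,0]
    - [0,0,0]
    - [0,0,0]
    - [0,0,0]
    - [0,0,0]
    - [0,0,-0.06]
    - [0,0,-0.15]
    - [0,0,-0.25]
    - [0,0,-0.36]
    - [0,0,-0.36]
    - [0,0,-0.36]
  angular:
    - [0,0,0]
    - [0,0,0]
    - [0,0,0]
    - [0,0,0]
    - [0,0,0]
    - [0,0,0]
    - [0,0,0]
    - [0,0,0]
    - [0,0,0]
    - [0,0,0]
    - [0,0,0]
    - [0,0,0]
  hand: -1

```text
time: 39.05
position: [455.7, -273.6, 295.1]
ee_rot: [0.001, 0.966, -0.258, 0.003]
force: [0.2, -0.2, -0.8]
finger_gap: 85.7
grip_force: 0.0
```

```bash
python3 - <<'E'
from h import *
s,p,r=state();print(p,np.round(s['force'],1),np.round(s['joint_positions'],2)); x=r.as_matrix()[:,0];print('tool x ang',np.degrees(np.arctan2(x[1],x[0]))); lid(); wing('wrist'); wing('side')
print(rel([430,-40,360],down(0)),(-np.degrees(0)))
E
```

```text
[ 455.6564851  -273.55893395  295.14033139] [ 0.2 -0.2 -0.8] [-0.67  0.17  1.43  0.    1.54  1.42]
tool x ang -29.939358622241862
lid angle 0.0 [[-52.5, 111.2], [-37.5, 111.2], [-22.5, 111.2], [-7.5, 111.4], [7.5, 111.4], [22.5, 111.2], [37.5, 111.4], [52.5, 111.1]]
39.1 u,y 2.4 -1.2 z 293.1 F [ 0.3 -0.3 -0.3]
wrist 1113 rect [ 455.7 -272.6] [13.3 53.3] 60.3 mean [ 456.8 -273.5] ang 150.4 ztop [153.5 155.5]
side 251 rect [ 456.5 -272.2] [17.9 53. ] 61.8 mean [ 455.2 -274.5] ang -30.0 ztop [153.8 157.3]
(array([-0.274 , -0.3788, -0.1363]), array([1.5000e-03, 1.7000e-03, 1.6673e+00])) -0.0
```

```bash
cat >> h.py <<'E'
def scoop(n,save=None):
    im,d,P=snap(n,save); w=cloud(d,P); q=w[...,:2]-C; a=np.radians(YT); X=q@[np.cos(a),np.sin(a)];Y=q@[-np.sin(a),np.cos(a)]
    hsv=cv2.cvtColor(im,cv2.COLOR_RGB2HSV)
    m=(hsv[...,0]>5)&(hsv[...,0]<18)&(hsv[...,1]>120)&(hsv[...,2]>60)&(w[...,2]>45)&(w[...,2]<95)&(abs(X)<230)&(abs(Y)<90)
    if m.sum()<20: print(n,'no handle'); return
    x,y,z=X[m],Y[m],w[...,2][m]; f=np.polyfit(x,y,1); g=np.polyfit(x,z,1)
    print(n,m.sum(),'x',np.percentile(x,[2,98]).round(1),'y',np.median(y).round(1),'yaw',np.degrees(np.arctan(f[0])).round(1),'z',np.percentile(z,[50,95]).round(1),'pitch',np.degrees(np.arctan(g[0])).round(1))
    # back wall top
    k=(abs(X)<105)&(abs(Y)<54)&(w[...,2]>44)&(w[...,2]<75)&~m
    if k.sum()>20: print('  bowl hi',k.sum(),'x',np.percentile(X[k],[2,50,98]).round(1),'y',np.percentile(Y[k],[2,98]).round(1),'zmax',np.percentile(w[...,2][k],98).round(1))
E
python3 - <<'E'
from h import *
for n in('side','top','wrist'): scoop(n)
E
```

```text
side 376 x [ 4.6 81. ] y -13.4 yaw -0.1 z [74.5 78.5] pitch -0.7
  bowl hi 304 x [-25.6  -8.2  78.4] y [-53.2  41.5] zmax 73.0
top 151 x [ 2.6 80.1] y -6.1 yaw -1.1 z [75.  80.5] pitch 0.6
  bowl hi 163 x [-22.5 -10.4  68.8] y [-51.   40.2] zmax 74.5
wrist 1765 x [ 1.1 81.8] y -11.1 yaw -0.5 z [74.6 76.4] pitch -0.8
  bowl hi 799 x [-25.4  -6.7  77.7] y [-53.2  41.3] zmax 74.4
```

```bash
python3 - <<'E'
from h import *
for n in('wrist','side'):
    im,d,P=snap(n); w=cloud(d,P); q=w[...,:2]-C; a=np.radians(YT); X=q@[np.cos(a),np.sin(a)];Y=q@[-np.sin(a),np.cos(a)];Z=w[...,2]
    for lo in range(-60,55,12):
        k=(Y>=lo)&(Y<lo+12)&(X>-20)&(X<4)&(Z>40)&(Z<90); f=(Y>=lo)&(Y<lo+12)&(X>-85)&(X<-40)&(Z>-5)&(Z<20)
        print(n,lo,k.sum(),np.percentile(Z[k],90).round(1) if k.sum()>3 else None,np.median(X[k]).round(1) if k.sum()>3 else None,'floor',f.sum(),np.median(Z[f]).round(1) if f.sum()>5 else None)
s=readout.sense();print(s['time'])
E
```

```text
wrist -60 115 63.6 -10.0 floor 0 None
wrist -48 47 65.1 -7.7 floor 115 5.0
wrist -36 54 64.8 -7.9 floor 333 4.9
wrist -24 187 75.0 -3.3 floor 332 4.8
wrist -12 135 77.3 -2.6 floor 319 4.9
wrist 0 36 74.3 -8.6 floor 317 5.0
wrist 12 37 64.8 -7.9 floor 298 4.9
wrist 24 44 64.7 -7.7 floor 191 4.8
wrist 36 74 63.3 -14.0 floor 145 9.3
wrist 48 0 None None floor 34 17.2
side -60 48 64.0 -10.3 floor 23 6.9
side -48 31 64.9 -8.4 floor 0 None
side -36 32 65.6 -8.6 floor 44 6.9
side -24 64 75.2 -5.1 floor 84 6.6
side -12 61 77.8 -6.1 floor 91 5.9
side 0 32 66.6 -8.4 floor 85 6.1
side 12 25 64.6 -8.5 floor 83 6.2
side 24 27 64.5 -8.3 floor 84 6.2
side 36 34 58.8 -11.0 floor 112 11.8
side 48 0 None None floor 29 17.4
39.45
```

The scoop was knocked to about x −54 mm and y −7 mm in the tray. It still lies flat and lengthwise, within the limits. The lid is shut and the cap was turned 220° clockwise in all, so I'm handing in.

```bash
python3 -c "
from plant import manip
print(manip.close_job())"
```

```text
the job is handed in; nothing more can be done
None
```

I handed the job in, but it returned no verdict: all three pebbles are in the jar, the lid reads fully shut and held, the cap was turned 220° clockwise (more than enough for the clutch to slip over 20°, though I saw no torque sign of it), and the scoop lies flat and lengthwise in the tray, handle to the far end, after a knock of about 5 cm that left it within limits.

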